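# Pack the measuring kit into its fitted case and shut the lid

### The job

Pack the measuring kit back into its open case: the plug gauge in the trough at the bottom, the blue-lidded gauge tin flat in its pocket over the end of the plug gauge, and the calliper last, bridging the two cradles above them with its jaws towards the hinge. Then shut the clear lid fully. Lower each piece into its place rather than dropping it, and leave everything else on the bench where it stands.

Things in the scene. Friction and masses are not known exactly. Their poses are not given: they have to be found in the camera images.
- gauge_case: Fitted instrument case, fixed: grey shell 208 mm (its y) x 106 mm (its x) x 60 mm high, walls 5 mm, black insert, yellow floor at z 5. Origin at the centre of its underside, z up, x towards the hinge (to the robot's left), y along its width, towards the robot. Three layers, bottom to top: gauge trough, tin pocket, calliper cradles.
- gauge_nest (a point): Where gauge_axis lies with the gauge home; case frame (0, -18, 14.2) mm, case axes. The trough runs along the case's y, 23 mm wide, y 43 to -79 mm, floor at z 5; from y 0 to -46 its cheeks are cut away to the floor over the case's full inner depth (x -48 to 48) as a finger well. From y 0 to 43 the tin pocket lies over it.
- tin_nest (a point): Where the tin's origin lies when home; case frame (0, 28, 25) mm, case axes. Pocket floor at z 25 mm (top of the trough's cheeks), 46 mm along y x 66 mm along x, low stops at its corners up to z 40; the +y and -y sides are open for fingers from x -18 to 18, 25 mm beyond the tin. It laps 30 mm over the end of the plug gauge.
- calliper_nest (a point): Where the calliper's origin lies when home; case frame (4.6, -3, 48) mm, case axes. The beam lies along y at x -10 on two cradles, tops at z 51: the near one (y 75 to 82) has a 17 mm wide notch for the beam between stops up to z 58; the far one (y -79 to -99) carries the fixed jaw between stops at x -34 and x 33. calliper_grip then is at (-10, -23, 52.5).
- case_lid (a joint): Angle of the clear lid in its grey frame, hinged along the case's left top edge (axis along y at case x 56, z 60.5 mm): 0 shut, 1.65 to 1.85 rad standing open, leaning a little outwards to the left. Light friction: it stays open; pushed over from behind (its left) near its upper edge (under 2 N) past about 0.8 rad it sinks shut by its weight.
- lid_edge (a point): Middle of the lid's free edge, on its outer face, 110 mm from the hinge axis; a 44 mm wide grip tab juts 11 mm beyond it; the lid is 208 mm wide and 5 mm thick. Shut, its top is 65.5 mm above the bench. Axes: x along the lid towards the hinge, z out of its outer face.
- plug_gauge: Steel plug gauge, a round bar 112 mm long lying along its own x: an 18 mm plug at each end and between them a 70 mm long handle of 15 mm diameter with a red band (grip across it), 0.12 kg. Origin at mid length on its surface; it may roll about x. It fits the trough either way round.
- gauge_axis (a point): Middle of the plug gauge, on its axis, 9.2 mm above what it lies on; its x runs along the gauge.
- gauge_tin: Small white tin of step gauges with a blue lid, 42 x 62 mm x 23 mm high, 0.1 kg. Origin at the centre of its underside, z up. Its sides are turned 15 degrees (anticlockwise from above) from its own axes: the 42 mm width lies along yaw + 15 degrees, the 62 mm length at a right angle to that. In the pocket the 62 mm length runs front to back (case x), either way round.
- calliper: Steel calliper lying flat, 190 mm long, 9 mm thick, 0.16 kg; origin under it, z up. Beam 12 mm wide, underside at z 3 mm, along d = yaw + 12 degrees, 14.6 mm right of the origin looking along d, from -98 to 92 mm. Slide 20 mm wide at 17 to 67 mm; jaws at 54 to 92 mm reach 40 mm left and 21 mm right of it; thumb roller right at 33 to 41. Home: d along the case's -y.
- calliper_grip (a point): On the slide and the middle of the beam, 20 mm along d from the origin, 4.5 mm above its underside, 7 mm from the centre of mass: grip it here across the 20 mm wide slide (free beside it for 22 mm wide pads). Calliper axes.
- calliper_head (a point): On the middle of the beam at the fixed jaw, 84 mm ahead of the origin along the beam. Body axes of the calliper.
- brass_cap: Brass screw cap, 56 mm across, 32 mm high; a bystander: leave it. Origin at the centre of its underside.
- squeeze_bottle: White squeeze bottle with a red spout, 57 mm across, 170 mm high; a bystander. Origin at the centre of its underside.

How it is judged:
At the end, for the whole second after the job is handed in: The plug gauge lies in the trough (within 7 mm of its place), the tin flat in its pocket over it (within 6 mm), the calliper in its cradles over both with its jaws towards the hinge (within 8 mm), each at its right height to 4 mm; the lid is shut (below 0.04 rad) and all is still (horizontal distance between gauge_axis and gauge_nest below 0.007 m and z of gauge_axis in the frame of gauge_nest between -0.005 and 0.004 m and angle between the x axis of plug_gauge and the y axis of gauge_case, either way round below 0.1 rad and horizontal distance between gauge_tin and tin_nest below 0.006 m and z of gauge_tin in the frame of tin_nest between -0.005 and 0.004 m and angle between gauge_tin's own z axis and vertical below 0.08 rad and horizontal distance between calliper and calliper_nest below 0.008 m and z of calliper in the frame of calliper_nest between -0.005 and 0.004 m and angle between calliper's own z axis and vertical below 0.06 rad and y of calliper_head in the frame of gauge_case below -0.075 m and value of joint case_lid below 0.04 rad and linear speed of each of plug_gauge, gauge_tin, calliper below 0.02 m/s); the robot touches nothing.
It fails at once if a bystander (the brass cap or the squeeze bottle) is shoved more than 25 mm from where it stood or knocked over (distance of any of brass_cap, squeeze_bottle from where it was at the start of the episode above 0.025 m or angle between any of brass_cap, squeeze_bottle's own z axis and vertical above 0.4 rad).
It fails at once if a piece of the kit is dropped into the case: it moves faster than 0.6 m/s in or just over it ((horizontal distance between plug_gauge and gauge_case below 0.11 m and z of plug_gauge in the frame of gauge_case below 0.075 m and linear speed of plug_gauge above 0.6 m/s) or (horizontal distance between gauge_tin and gauge_case below 0.11 m and z of gauge_tin in the frame of gauge_case below 0.075 m and linear speed of gauge_tin above 0.6 m/s) or (horizontal distance between calliper and gauge_case below 0.11 m and z of calliper in the frame of gauge_case below 0.075 m and linear speed of calliper above 0.6 m/s)).
It also fails if it takes over 72 s, if anything falls off the work surface, if the arm or the gripper's body presses on something with over 40 N, if the wrist force passes 120 N, or if a joint passes its speed limit or range.

### The arm

A 7-joint arm with a two-finger parallel gripper is mounted at the origin on a cart in front of the work surface, level with it; the furniture and walls round the work are solid. World frame = base frame: x ahead of the robot, y to its left, z up, the work surface at z = 0. Lengths are in m, angles in rad, forces in N, time in s.
With the tool pointing down it reaches from about 0.425 to 0.875 m from the base axis. Payload 4.7 kg.
Tool frame: the origin (TCP) lies between the finger pads; the fingertips stand 22 mm ahead of it and the grasp point (between the pads) lies 3 mm ahead of it; z points along the fingers, y is the line along which they close (so a half turn about z gives the same grasp; the last joint's range is limited). The gripper opens to 87 mm and grips with 3 to 60 N. Pads are 19 mm wide; open, the fingers measure 117 mm over their backs; the gripper's body (75 mm by 190 mm) begins 51 mm behind the grasp point.
Start: joints at [1.203, 0.321, -0.07, 1.45, 0.023, 1.371, -0.057], TCP at [0.242, -0.603, 0.216] pointing down, gripper open.
Joint ranges: [-2.86, 2.86], [-0.3, 2.09], [-1.38, 1.24], [0.06, 2.45], [-1.56, 4.7], [0.09, 2.05], [-2.69, 2.69]. Speed limits (rad/s): [2.57, 2.57, 3.14, 3.14, 3.14, 3.14, 3.14].

### API

Orientations are given as a rotation vector (axis times angle).
In Python, from bench import ctrl gives the robot as it stands. The module is installed in compiled form; this text tells all that it offers.
- The arm moves only by the tool send_rows, never from a script. Its argument "motion" is a list of rows, each an object with "claw": the opening, from -1 (shut) to 1 (fully open); "slide": the shift along the tool's x, y, z in mm, a list of three; "delta_rot": the turn, a rotation vector about the tool's x, y, z in rad, a list of three. In form: [{"claw": claw, "slide": [x, y, z], "delta_rot": [ax, ay, az]}, ...]. A call has 1 to 5 rows; each row is the pose to reach, as a shift and turn from the pose commanded when the call began, along the tool's axes at that moment; what a row does not reach only later rows make up. A row lasts 1/10 s, in which the tool goes at most 50 mm and 8.59 degrees, less where a joint would pass 70% of its speed; a pose out of reach is approached as far as the arm can. A call with a gripper value outside its range is refused whole. The fingers move at their own pace and stop on an object; "grip_force" is the grip in N (left out, the last holds). Time passes only in rows, so rows that repeat a pose let the fingers close. It gives the time, the measured TCP pose, the force, the opening and the grip force at its end, in the units of the state.
- ctrl.get_state(): the state, without advancing time (a new reading comes with each control period).
- ctrl.get_image(name): name is "scene" or "side" or "wrist"; returns a dict with "color" (400x640x3 uint8, blue, green, red), "fx", "fy", "cx", "cy" (pixels), "pose" (4x4, takes a point from camera to world coordinates). Camera axes: x right, y down, z forward; pixel columns grow to the right and rows downward; lengths in m; the calibration is good to about 2 mm. A picture is of the moment at which its call begins. There is no depth.
- ctrl.close_job(): hands the job in; it is judged then, once.
The state is a dict: "time": time; "joint_positions": joint angles; "qd": joint speeds; "joint_torque": joint torques, N m; "position": TCP position; "tool_rot": TCP orientation; "ft_force": force on the tool from outside, world axes, zero at the start; "torque": the same for the moment, N m; "grip_width": opening from 0.0 (shut) to 1.0 (fully open); "grip_force": force on a finger pad.
Only numpy, scipy, OpenCV 4.12 (cv2) and the standard library are available. Lean on these libraries where they do the work, as an engineer would, in place of code of your own. Each camera call takes 0.05 s, during which the arm holds its last target. There are 200 camera calls.

## Working session

There is one attempt and no reset: what is moved stays moved. The work goes in short steps, Python scripts to look and compute and a tool call to move; the robot and the scene stay as the last step left them, time stands still between calls to the robot, and variables do not carry over. Pictures are saved under pics/ and viewed, at most 10 in all, crops included, and the job is handed in when it is done.

Besides the shell and the picture viewer there is one more tool, called after "Call:" in YAML: its name, and indented under it one key for each argument. send_rows: Moves the arm, as the interface text tells. Its arguments: {"type":"object","properties":{"motion":{"type":"array","items":{"type":"object","properties":{"claw":{"type":"number"},"slide":{"type":"array","items":{"type":"number"}},"delta_rot":{"type":"array","items":{"type":"number"}}}}},"grip_force":{"type":"number"}},"required":["motion"]}

```bash
mkdir -p pics; python3 - <<'E'
from bench import ctrl
import cv2,numpy as np
s=ctrl.get_state();print(s)
for n in("scene","side"):
    im=ctrl.get_image(n);cv2.imwrite(f"pics/{n}0.png",im["color"]);print(n,im["fx"],im["fy"],im["cx"],im["cy"]);print(np.round(im["pose"],4).tolist())
E
```

```text
{'time': 0.0, 'joint_positions': array([ 1.20309958,  0.32181049, -0.07003992,  1.45170671,  0.022638  ,
        1.3707779 , -0.05690121]), 'qd': array([ 1.91214456e-03, -1.10347869e-04,  9.04255823e-05, -9.16530398e-05,
        2.92757321e-04, -1.00092766e-04, -8.04452220e-05]), 'joint_torque': array([ 1.45265824e-05, -4.91295648e+01, -4.04059617e-01, -3.12526917e+01,
       -6.40310207e-02,  4.35569545e-02,  1.50228575e-04]), 'position': array([ 0.24188281, -0.60270067,  0.21515339]), 'tool_rot': array([-3.08271026e+00, -5.95730882e-01,  8.01346867e-04]), 'ft_force': array([-0.40435042,  0.14124328,  0.37758401]), 'torque': array([-0.02803707, -0.01778873, -0.05249746]), 'grip_force': 0.0, 'grip_width': 0.9977007749771415}
scene 392.2825441510899 392.2825441510899 318.7411953517217 195.53289153568232
[[0.266, -0.7705, 0.5793, 0.0819], [-0.9638, -0.2024, 0.1733, 0.098], [-0.0162, -0.6045, -0.7965, 0.7523], [0.0, 0.0, 0.0, 1.0]]
side 486.84392335104263 486.84392335104263 316.74573032110237 195.59094736706945
[[-0.5649, -0.5942, 0.5726, 0.0111], [-0.8249, 0.3895, -0.4096, 0.6372], [0.0203, -0.7037, -0.7102, 0.7903], [0.0, 0.0, 0.0, 1.0]]
```

View pics/scene0.png

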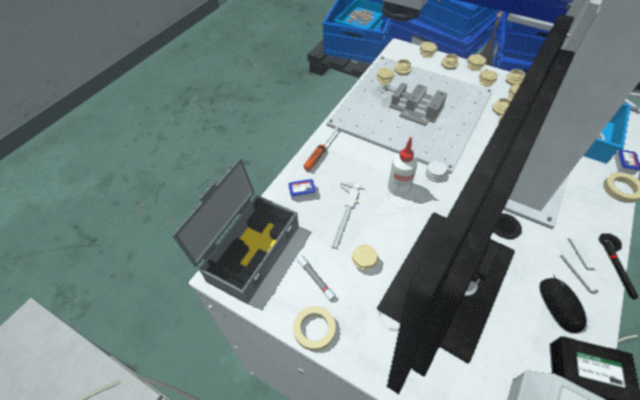

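View pics/side0.png

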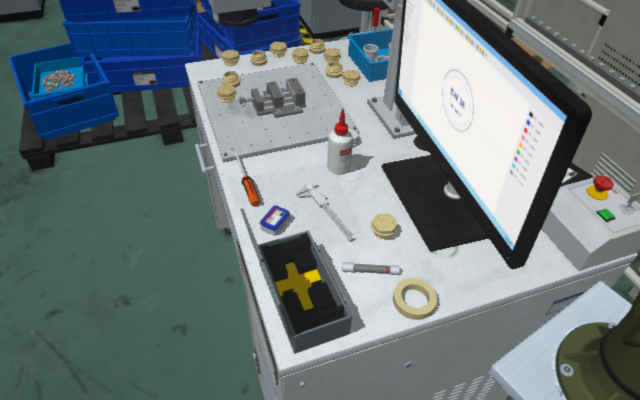

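The scene view shows the case at about (250,240), gauge (318,278), tin (302,188), calliper (348,213), cap (365,258) and bottle (402,170). The side view shows the same pieces at (300,285), (371,268), (274,219), (326,212), (384,226) and (340,148).

```bash
cat > h.py <<'E'
import numpy as np,cv2
from bench import ctrl
from scipy.spatial.transform import Rotation as R
C={"scene":(392.2825,392.2825,318.741,195.533,np.array([[0.266,-0.7705,0.5793,0.0819],[-0.9638,-0.2024,0.1733,0.098],[-0.0162,-0.6045,-0.7965,0.7523],[0,0,0,1]])),
"side":(486.8439,486.8439,316.7457,195.591,np.array([[-0.5649,-0.5942,0.5726,0.0111],[-0.8249,0.3895,-0.4096,0.6372],[0.0203,-0.7037,-0.7102,0.7903],[0,0,0,1]]))}
def cam(im): return (im["fx"],im["fy"],im["cx"],im["cy"],np.array(im["pose"]))
def ray(c,p):
    fx,fy,cx,cy,T=c; d=T[:3,:3]@[(p[0]-cx)/fx,(p[1]-cy)/fy,1]; return T[:3,3],d/np.linalg.norm(d)
def onz(c,p,z):
    o,d=ray(c,p); return o+d*(z-o[2])/d[2]
def tri(*cp):
    A=np.zeros((3,3));b=np.zeros(3);L=[]
    for c,p in cp:
        o,d=ray(c,p);M=np.eye(3)-np.outer(d,d);A+=M;b+=M@o;L.append((o,M))
    x=np.linalg.solve(A,b);return x,max(np.linalg.norm(M@(x-o)) for o,M in L)
def proj(c,X):
    fx,fy,cx,cy,T=c; q=np.linalg.inv(T)@np.append(X,1); return np.array([fx*q[0]/q[2]+cx,fy*q[1]/q[2]+cy])
def tool():
    s=ctrl.get_state(); return s,R.from_rotvec(s["tool_rot"]).as_matrix(),np.array(s["position"])
def to(x,yaw=None):
    "slide (mm) to world x; and rotation vector to tool-down with finger line y at angle yaw (mod pi)"
    s,M,p=tool(); print("t",round(s["time"],2),"pos",p.round(4),"slide",((M.T@(np.array(x)-p))*1000).round(1))
    if yaw is not None:
        best=None
        for k in (0,1):
            y=yaw+k*np.pi; Y=np.array([np.cos(y),np.sin(y),0]);Z=np.array([0,0,-1.]);T=np.c_[np.cross(Y,Z),Y,Z]
            print("  rot",R.from_matrix(M.T@T).as_rotvec().round(3),"j7",s["joint_positions"][6].round(3))
E
python3 - <<'E'
from h import *
S,D=C["scene"],C["side"]
for n,a,b in [("gauge",(318,278),(371,268)),("tin",(302,188),(274,219)),("cap",(365,258),(384,226)),("bottle",(402,185),(340,165)),("callhead",(351,190),(312,190)),("calltail",(337,245),(351,238)),
 ("caseNearR top",(238,297),(351,318)),("caseFarR top",(298,212),(312,233)),("caseFarL",(250,193),(262,240))]:
    print(n,tri((S,a),(D,b)),onz(S,a,0),onz(D,b,0))
s,M,p=tool();print(M)
im=ctrl.get_image("wrist");print(im["fx"],np.round(np.linalg.inv(np.r_[np.c_[M,p],[[0,0,0,1]]])@im["pose"],4).tolist())
def crop(n,x,y,w,h,k):
    i=cv2.imread(f"pics/{n}0.png")[y:y+h,x:x+w]; return cv2.resize(i,None,fx=k,fy=k,interpolation=cv2.INTER_CUBIC)
cv2.imwrite("pics/c1.png",crop("scene",170,150,250,190,3.15))
cv2.imwrite("pics/c2.png",crop("side",230,170,200,190,3.15))
E
```

```text
gauge (array([4.20976735e-01, 2.05902467e-01, 3.05162606e-04]), np.float64(0.000289903058374257)) [0.42143127 0.20598924 0.        ] [0.42080995 0.2057769  0.        ]
tin (array([0.63219067, 0.30428962, 0.01085589]), np.float64(0.0005475973087124051)) [0.64093872 0.30743677 0.        ] [0.64013282 0.2997636  0.        ]
cap (array([0.48476753, 0.12062408, 0.01295948]), np.float64(0.0003391179288803058)) [0.49222096 0.12105322 0.        ] [0.49226236 0.11209423 0.        ]
bottle (array([ 7.08132562e-01,  7.31340845e-02, -1.56817475e-04]), np.float64(0.0030974143569126355)) [0.71203772 0.0732102  0.        ] [7.03881210e-01 7.45222061e-02 1.11022302e-16]
callhead (array([0.65594317, 0.18880551, 0.01406714]), np.float64(0.0012704230115020115)) [0.66524682 0.19035459 0.        ] [0.66930834 0.1803018  0.        ]
calltail (array([ 0.5110405 ,  0.18742469, -0.00789734]), np.float64(0.001085901477005883)) [0.5078138  0.18663862 0.        ] [0.50483069 0.19209634 0.        ]
caseNearR top (array([0.32350066, 0.33206996, 0.05895377]), np.float64(0.003903862485718688)) [0.33959669 0.35099481 0.        ] [0.35324742 0.30731726 0.        ]
caseFarR top (array([0.52749933, 0.27975832, 0.05711652]), np.float64(0.004719264258299662)) [0.57018952 0.29570321 0.        ] [0.56153874 0.25301351 0.        ]
caseFarL (array([0.53183781, 0.38494476, 0.09340455]), np.float64(0.0011316076450246537)) [0.59406194 0.42520495 0.        ] [0.60323135 0.35095394 0.        ]
[[ 9.27995306e-01  3.72591214e-01 -7.07335876e-04]
 [ 3.72591877e-01 -9.27994001e-01  1.55770273e-03]
 [-7.60171003e-05 -1.70908842e-03 -9.99998537e-01]]
321.73846865713773 [[0.0006, -0.9701, -0.2426, 0.0661], [1.0, 0.0005, 0.0006, -0.0013], [-0.0005, -0.2426, 0.9701, -0.1684], [0.0, 0.0, 0.0, 1.0]]
```

View pics/c1.png

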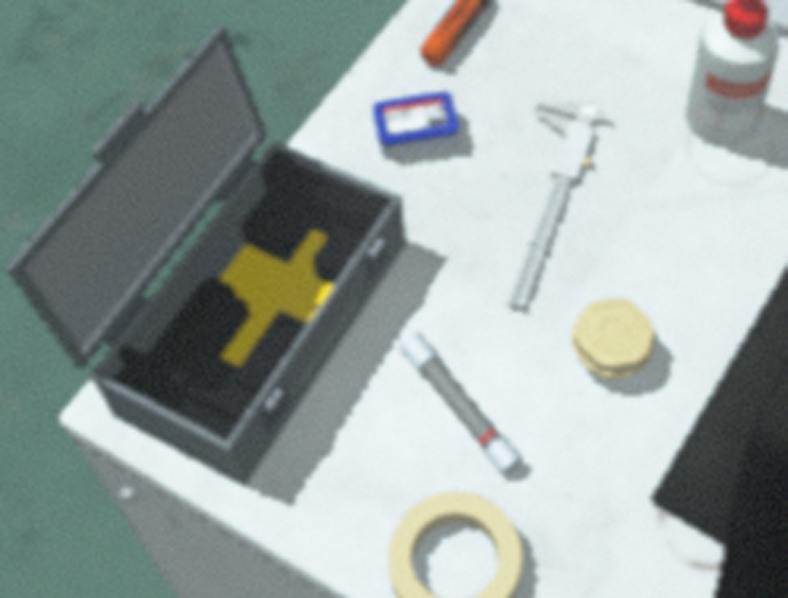

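View pics/c2.png

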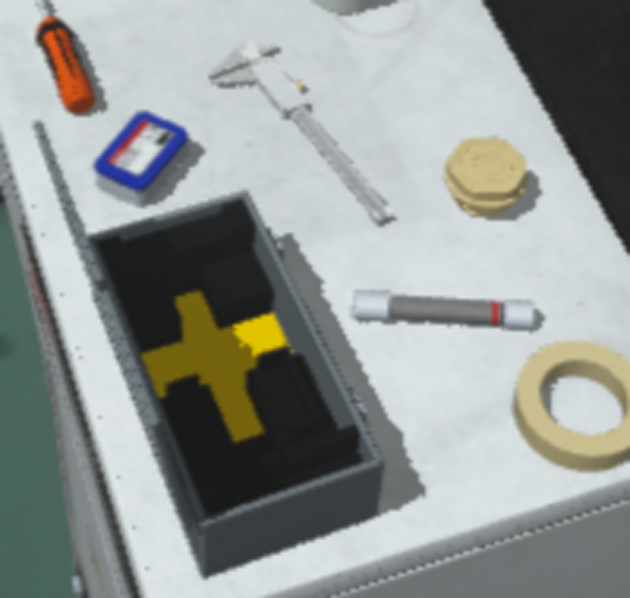

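The enlarged crops show the case rim corners, the yellow floor, the gauge ends, the tin lid and the calliper clearly. I'll fit poses from them and check the monitor for clearance.

```bash
cat >> h.py <<'E'
def s1(u,v): return (170+(u+.5)/3.15-.5,150+(v+.5)/3.15-.5)
def s2(u,v): return (230+(u+.5)/3.15-.5,170+(v+.5)/3.15-.5)
E
python3 - <<'E'
from h import *
from scipy.optimize import least_squares
S,D=C["scene"],C["side"]
obs=[(S,s1(402,199),(-53,-104,60)),(S,s1(229,443),(-53,104,60)),(D,s2(247,193),(-53,-104,60)),(D,s2(381,463),(-53,104,60)),(D,s2(203,522),(53,104,60)),(D,s2(92,236),(53,-104,60)),
(S,s1(220,358),(11.5,43,5)),(S,s1(238,367),(-11.5,43,5)),(S,s1(328,235),(-11.5,-79,5)),(S,s1(315,230),(11.5,-79,5)),
(D,s2(237,442),(11.5,43,5)),(D,s2(262,433),(-11.5,43,5)),(D,s2(200,290),(-11.5,-79,5)),(D,s2(175,298),(11.5,-79,5)),(D,s2(142,355),(48,-46,5)),(D,s2(153,395),(48,0,5))]
def T(p,X):
    a=p[2];x,y,z=np.array(X)/1000;return np.array([p[0]+x*np.cos(a)-y*np.sin(a),p[1]+x*np.sin(a)+y*np.cos(a),z+p[3]])
f=lambda p:np.ravel([proj(c,T(p,X))-q for c,q,X in obs])
r=least_squares(f,[.43,.33,np.pi/2,0],loss="soft_l1");print("case",r.x.round(4));print(f(r.x).reshape(-1,2).round(1).tolist())
for n,a,b in [("gaugeEndL",s1(413,350),s2(372,305)),("gaugeEndR",s1(508,457),s2(520,314)),
 ("tin bl",s1(384,143),s2(136,187)),("tin br",s1(458,126),s2(187,133)),("tin tr",s1(452,95),s2(145,112)),("tin tl",s1(376,103),s2(97,161)),
 ("beam tail",s1(520,306),s2(385,216)),("slide/beam",s1(567,178),s2(293,111)),("jawtip L",s1(540,108),s2(211,76)),("jaw tip R",s1(612,123),s2(278,48)),
 ("monbot",(395,388),(520,265)),("montop",(570,18),(400,0)),("monLeftbot",(480,232),(397,98)),("bottle top",(407,140),(342,113)),("lid tl",s1(222,32),s2(40,122))]:
    x,e=tri((S,a),(D,b));print(n,(x*1000).round(0),round(e*1000,1))
E
```

```text
case [ 4.4460e-01  3.5570e-01  1.3412e+00 -1.0000e-03]
[[0.9, -1.5], [-0.2, 1.4], [0.7, -2.5], [1.1, -1.4], [-1.2, -0.1], [-1.7, -1.7], [-1.1, 1.4], [2.1, 3.2], [4.4, 1.9], [0.0, -0.5], [-1.1, 4.5], [2.7, 3.5], [0.4, -1.0], [-2.6, -0.3], [-4.7, -0.1], [-0.8, 6.5]]
gaugeEndL [443. 249.  14.] 0.8
gaugeEndR [391. 171.   4.] 0.6
tin bl [606. 322.  13.] 0.9
tin br [627. 270.  20.] 2.0
tin tr [659. 284.  18.] 0.0
tin tl [632. 336.  23.] 0.3
beam tail [503. 191.  -1.] 0.5
slide/beam [621. 184.  -6.] 0.1
jawtip L [676. 218.   2.] 0.3
jaw tip R [675. 161.   2.] 0.6
monbot [232.  30.  93.] 1.8
montop [ 796. -130.  366.] 36.1
monLeftbot [599. -58. 146.] 70.8
bottle top [697.  86. 164.] 1.0
lid tl [558. 404. 166.] 1.7
```

```bash
python3 - <<'E'
from h import *
S,D=C["scene"],C["side"]
print("origin px",proj(S,[0,0,0]),proj(D,[0,0,0]),proj(D,[0,0,.3]))
def vert(c,p,xy):
    o,d=ray(c,p); t=np.dot(np.array(xy)-o[:2],d[:2])/np.dot(d[:2],d[:2]);return (o+t*d).round(3)
for p in [(590,28),(520,265)]: print(vert(D,p,(.232,.03)))
print(tri((S,(395,388)),(D,(520,265))))
print("matcorners",[onz(S,p,0).round(2).tolist() for p in[(378,300),(432,213),(515,240),(470,360)]],[onz(D,p,0).round(2).tolist() for p in[(383,162),(437,248),(467,300)]])
print("post foot",[onz(D,p,0).round(2).tolist() for p in[(367,105),(402,135)]],[onz(S,p,0).round(2).tolist() for p in[(555,222),(505,212)]])
im=ctrl.get_image("wrist");cv2.imwrite("pics/w0.png",im["color"])
E
```

```text
origin px [381.04081947 589.95646069] [624.54547721 383.26198059] [738.26094506 279.0933246 ]
[0.279 0.051 0.525]
[0.23  0.029 0.092]
(array([0.23220454, 0.02964531, 0.09280653]), np.float64(0.0018477222225520905))
matcorners [[0.41, 0.08, 0.0], [0.65, -0.01, 0.0], [0.62, -0.19, 0.0], [0.34, -0.1, 0.0]] [[0.65, -0.02, 0.0], [0.38, 0.06, 0.0], [0.26, 0.1, 0.0]]
post foot [[0.87, -0.14, 0.0], [0.71, -0.13, 0.0]] [[0.69, -0.28, -0.0], [0.69, -0.17, 0.0]]
```

View pics/w0.png

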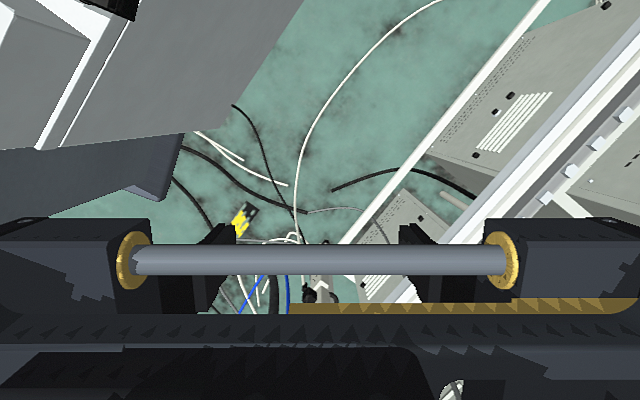

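The wrist view shows the gripper's own rod and wide body along tool y, with floor and furniture behind. The body is therefore 190 mm along the closing line. Next I'll check how high the monitor stands.

```bash
python3 - <<'E'
from h import *
S,D=C["scene"],C["side"]
for a,b in [((435,215),(590,28)),((450,215),(590,28)),((572,18),(400,-20)),((480,180),(500,0)),((395,388),(520,265))]: print(tri((S,a),(D,b)))
for n in("scene","side"):
    i=cv2.imread(f"pics/{n}0.png"); cv2.imwrite("pics/m_%s.png"%n,i)
a=cv2.imread("pics/scene0.png")[120:400,370:640]; b=cv2.imread("pics/side0.png")[0:280,370:640]
cv2.imwrite("pics/mon.png",cv2.resize(np.hstack([a,b]),None,fx=1.45,fy=1.45,interpolation=cv2.INTER_CUBIC))
E
```

```text
(array([0.2640093 , 0.06472626, 0.52514319]), np.float64(0.010251094072682918))
(array([0.26968038, 0.05346925, 0.52030191]), np.float64(0.009673246091250991))
(array([ 0.81104817, -0.13999547,  0.38083435]), np.float64(0.016074396155131284))
(array([0.3940412 , 0.02257802, 0.47383675]), np.float64(0.041461054687737905))
(array([0.23220454, 0.02964531, 0.09280653]), np.float64(0.0018477222225520905))
```

View pics/mon.png

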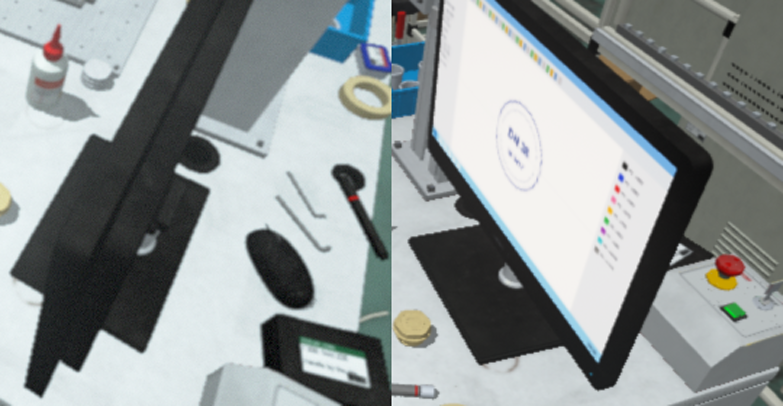

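The monitor stands at about x 0.23 to 0.8, y 0.06 to -0.13, up to z ≈ 0.52, between the arm and the kit. I'll go up and over it.

Call:
send_rows:
  motion:
    - {"claw": 0.2, "slide": [0, 0, -50], "delta_rot": [0, 0, 0]}
    - {"claw": 0.2, "slide": [0, 0, -100], "delta_rot": [0, 0, 0]}
    - {"claw": 0.2, "slide": [0, 0, -150], "delta_rot": [0, 0, 0]}
    - {"claw": 0.2, "slide": [0, 0, -200], "delta_rot": [0, 0, 0]}
    - {"claw": 0.2, "slide": [0, 0, -250], "delta_rot": [0, 0, 0]}

```text
time: 0.7
position: [0.2419, -0.6027, 0.4684]
tool_rot: [3.084, 0.596, 0.0]
ft_force: [1.3, -1.5, 0.0]
grip_width: 0.645
grip_force: 0.0
```

Call:
send_rows:
  motion:
    - {"claw": 0.2, "slide": [0, 0, -50], "delta_rot": [0, 0, 0]}
    - {"claw": 0.2, "slide": [0, 0, -100], "delta_rot": [0, 0, 0]}
    - {"claw": 0.2, "slide": [0, 0, -150], "delta_rot": [0, 0, 0]}
    - {"claw": 0.2, "slide": [0, 0, -170], "delta_rot": [0, 0, 0]}
    - {"claw": 0.2, "slide": [0, 0, -170], "delta_rot": [0, 0, 0]}

```text
time: 1.2
position: [0.2348, -0.5841, 0.579]
tool_rot: [3.023, 0.585, 0.019]
ft_force: [-0.3, 0.3, 0.8]
grip_width: 0.6
grip_force: 0.0
```

```bash
python3 - <<'E'
from h import *
s,M,p=tool();print(s["time"],s["joint_positions"].round(3),p,M.round(3).tolist())
E
```

```text
1.2 [ 1.033e+00  3.650e-01  2.150e-01  6.660e-01 -8.900e-02  2.053e+00
 -1.000e-03] [ 0.23481149 -0.58408735  0.57897646] [[0.928, 0.372, 0.024], [0.373, -0.926, -0.058], [0.0, 0.063, -0.998]]
```

```bash
python3 - <<'E'
from h import *
S,D=C["scene"],C["side"]
for a in [(408,278),(425,255),(435,215),(415,290)]: print(a,tri((S,a),(D,(580,98))),tri((S,a),(D,(588,110))))
im=cv2.cvtColor(ctrl.get_image("side")["color"],cv2.COLOR_BGR2GRAY)
print(im[0:200:8,586]); print(im[30:260:10,470:620:10])
E
```

```text
(408, 278) (array([0.24240437, 0.06928562, 0.44930031]), np.float64(0.0038947976666481358)) (array([0.23545669, 0.0683898 , 0.44344725]), np.float64(0.0049928183321987524))
(425, 255) (array([0.25683034, 0.05759486, 0.44705725]), np.float64(0.0067740996474409225)) (array([0.24875513, 0.05772262, 0.44280712]), np.float64(0.015878891492167188))
(435, 215) (array([0.27011101, 0.05766894, 0.45897372]), np.float64(0.024477402101461737)) (array([0.2600928 , 0.05964239, 0.45746591]), np.float64(0.033465584250082864))
(415, 290) (array([0.24101956, 0.06205316, 0.44353562]), np.float64(0.008433897166553959)) (array([0.23437099, 0.06065562, 0.43684778]), np.float64(0.0005303703353867177))
[166 103 102 101 104 102 104 101  69 171 128 124 101  36  21  13  65 109
 107 109 107 109  33 170 183]
[[166  30  32  35  23 128 153  68  96 106 106 105 104 119 100]
 [191 168  29  37  33 131 130 184 125  89 106 105 104 104 103]
 [242 178 168  29  32  34 119 119 117 179  66 133 126 102  88]
 [242 242 226 170  29  30  32  61 123 125 161  69 104  97 105]
 [242 242 242 226 175  28  26  35  83 129 128 171 181  66
[... 440 characters left out ...]
7 105]
 [243 243 243 243 243 230 232 232 232  24  20 110 108 107 107]
 [243 243 243 243 240 231 232 232  39  24  21 110 107  95 146]
 [243 243 243 243 186 231 232 232  27  24 214  34 109 145 114]
 [242 243 243 243 232 228 232 200  28  24  39  59 178  86  84]
 [194 243 243 241 233 232 232  30  27 196 171 191 153  49 173]
 [ 32 199 243 232 232 232 232  29  26 192 192 173 181 167 190]
 [ 31  32 236 232 232 232  34  28 151 186 186 191 172 121 185]
 [ 34  31 108 232 232 232  29  27 134 182 187 191 197 178  97]
 [ 38  38  32 196 232 154  28 157 134 134 189 192 194 200 175]
 [ 34  85 119  30 194  30  29 205 186 133 133 190 193 196 114]
 [211 206 203  31  33  29  57 204 207 147 132 132 194 109 109]]
```

Call:
send_rows:
  motion:
    - {"claw": 0.2, "slide": [34, -34, 10], "delta_rot": [0, 0, 0]}
    - {"claw": 0.2, "slide": [68, -68, 20], "delta_rot": [0, 0, 0]}
    - {"claw": 0.2, "slide": [102, -102, 20], "delta_rot": [0, 0, 0]}
    - {"claw": 0.2, "slide": [136, -136, 20], "delta_rot": [0, 0, 0]}
    - {"claw": 0.2, "slide": [167, -167, 20], "delta_rot": [0, 0, 0]}

```text
time: 1.75
position: [0.3291, -0.3661, 0.5456]
tool_rot: [3.027, 0.589, 0.015]
ft_force: [0.8, 0.4, 0.2]
grip_width: 0.6
grip_force: 0.0
```

```bash
python3 - <<'E'
from h import *
to([.42,-.15,.57],np.radians(-68))
E
```

```text
t 1.75 pos [ 0.3291 -0.3661  0.5456] slide [ 165.2 -164.6  -34.3]
  rot [0.059 0.002 0.   ] j7 -0.411
  rot [-2.00e-03  9.20e-02 -3.14e+00] j7 -0.411
```

Call:
send_rows:
  motion:
    - {"claw": 0.2, "slide": [33, -33, -5], "delta_rot": [0.05, 0, 0]}
    - {"claw": 0.2, "slide": [66, -66, -10], "delta_rot": [0.05, 0, 0]}
    - {"claw": 0.2, "slide": [99, -99, -10], "delta_rot": [0.05, 0, 0]}
    - {"claw": 0.2, "slide": [132, -132, -10], "delta_rot": [0.05, 0, 0]}
    - {"claw": 0.2, "slide": [165, -165, -10], "delta_rot": [0.05, 0, 0]}

```text
time: 2.25
position: [0.42, -0.1518, 0.5457]
tool_rot: [3.074, 0.596, -0.001]
ft_force: [1.2, 0.2, 0.7]
grip_width: 0.599
grip_force: 0.0
```

Call:
send_rows:
  motion:
    - {"claw": 0.2, "slide": [20, -45, 0], "delta_rot": [0, 0, 0]}
    - {"claw": 0.2, "slide": [38, -92, 0], "delta_rot": [0, 0, 0]}
    - {"claw": 0.2, "slide": [56, -139, 0], "delta_rot": [0, 0, 0]}
    - {"claw": 0.2, "slide": [74, -185, 0], "delta_rot": [0, 0, 0]}
    - {"claw": 0.2, "slide": [92, -231, 0], "delta_rot": [0, 0, 0]}

```text
time: 2.75
position: [0.4181, 0.0969, 0.5432]
tool_rot: [3.073, 0.595, -0.001]
ft_force: [0.8, -0.3, 0.5]
grip_width: 0.599
grip_force: 0.0
```

```bash
python3 - <<'E'
from h import *
to([.48,.19,.36],np.radians(-34));print(tool()[0]["joint_positions"])
E
```

```text
t 2.75 pos [0.4181 0.0969 0.5432] slide [ 92.6 -65.4 182.2]
  rot [ 0.01   0.006 -0.595] j7 -1.432
  rot [ 0.008 -0.014  2.547] j7 -1.432
[ 0.27158548 -0.08425545 -0.50492068  1.23945373 -0.03156055  1.97667412
 -1.43237735]
```

Call:
send_rows:
  motion:
    - {"claw": 0.2, "slide": [2, -40, 30], "delta_rot": [0.01, 0, 0]}
    - {"claw": 0.2, "slide": [4, -78, 60], "delta_rot": [0.01, 0, 0]}
    - {"claw": 0.2, "slide": [10, -110, 95], "delta_rot": [0.01, 0, 0]}
    - {"claw": 0.2, "slide": [25, -135, 135], "delta_rot": [0.01, 0, 0]}
    - {"claw": 0.2, "slide": [45, -154, 175], "delta_rot": [0.01, 0, 0]}

```text
time: 3.25
position: [0.4021, 0.2542, 0.3654]
tool_rot: [3.08, 0.6, -0.001]
ft_force: [0.7, -0.3, 0.6]
grip_width: 0.604
grip_force: 0.0
```

Call:
send_rows:
  motion:
    - {"claw": 0.2, "slide": [0, 0, 20], "delta_rot": [0, 0, 0]}
    - {"claw": 0.2, "slide": [0, 0, 20], "delta_rot": [0, 0, 0]}

```text
time: 3.45
position: [0.4016, 0.2516, 0.3432]
tool_rot: [3.08, 0.599, -0.014]
ft_force: [0.7, -0.6, 1.5]
grip_width: 0.599
grip_force: 0.0
```

```bash
python3 - <<'E'
from h import *
import pickle
im=ctrl.get_image("wrist");cv2.imwrite("pics/w1.png",im["color"]);pickle.dump(cam(im),open("w1.pkl","wb"));print(cam(im)[4].round(3).tolist());to([.49,.235,.34],np.radians(-68))
E
```

```text
[[0.375, -0.897, -0.232, 0.464], [-0.927, -0.363, -0.096, 0.278], [0.002, 0.251, -0.968, 0.511], [0.0, 0.0, 0.0, 1.0]]
t 3.5 pos [0.4028 0.2517 0.3458] slide [74.7 48.   5.5]
  rot [ 0.002  0.005 -0.001] j7 -1.748
  rot [ 8.00e-03 -3.00e-03  3.14e+00] j7 -1.748
```

Call:
send_rows:
  motion:
    - {"claw": 0.2, "slide": [40, 0, 0], "delta_rot": [0, 0, 0]}
    - {"claw": 0.2, "slide": [80, 0, 0], "delta_rot": [0, 0, 0]}
    - {"claw": 0.2, "slide": [100, 0, 0], "delta_rot": [0, 0, 0]}
    - {"claw": 0.2, "slide": [100, 0, 0], "delta_rot": [0, 0, 0]}
    - {"claw": 0.2, "slide": [100, 0, 0], "delta_rot": [0, 0, 0]}

```text
time: 4.0
position: [0.4969, 0.2893, 0.3487]
tool_rot: [3.084, 0.595, 0.0]
ft_force: [-0.5, 0.6, -0.0]
grip_width: 0.596
grip_force: 0.0
```

```bash
python3 - <<'E'
from h import *
import pickle
im=ctrl.get_image("wrist");cv2.imwrite("pics/w2.png",im["color"]);pickle.dump(cam(im),open("w2.pkl","wb"));print(cam(im)[4].round(3).tolist());to([.49,.235,.34],np.radians(-68))
a=cv2.imread("pics/w1.png")[0:260,100:500];b=im["color"][0:260,100:500]
cv2.imwrite("pics/w12.png",cv2.resize(np.vstack([a,b]),None,fx=1.15,fy=1.15,interpolation=cv2.INTER_CUBIC))
E
```

```text
[[0.373, -0.9, -0.225, 0.558], [-0.928, -0.361, -0.091, 0.315], [0.001, 0.243, -0.97, 0.517], [0.0, 0.0, 0.0, 1.0]]
t 4.05 pos [0.4964 0.2894 0.349 ] slide [-26.2  48.1   9. ]
  rot [ 0.001 -0.001 -0.002] j7 -1.864
  rot [-1.000e-03 -2.000e-03  3.139e+00] j7 -1.864
```

View pics/w12.png

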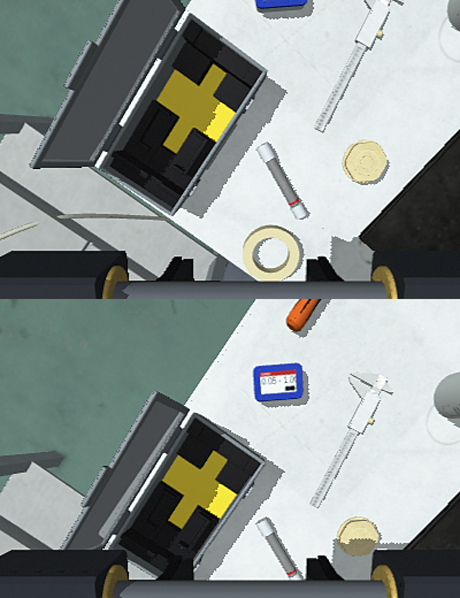

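The montage (two wrist views) shows the case, its yellow cross and the open lid at upper left. Gauge is at about (283,182), cap (365,160) and calliper (350,65) in the upper view; the tin is at (278,382) and the calliper at (350,440) in the lower. Now measuring by colour segmentation.

```bash
python3 - <<'E'
from h import *
import pickle
W1,W2=pickle.load(open("w1.pkl","rb")),pickle.load(open("w2.pkl","rb"))
I={"scene":(cv2.imread("pics/scene0.png"),C["scene"]),"side":(cv2.imread("pics/side0.png"),C["side"]),"w1":(cv2.imread("pics/w1.png"),W1),"w2":(cv2.imread("pics/w2.png"),W2)}
roi={"scene":(170,150,250,190),"side":(230,170,200,190),"w1":(100,0,400,215),"w2":(100,0,400,215)}
tin={}
for n,(im,c) in I.items():
    x,y,w,h=roi[n];hsv=cv2.cvtColor(im,cv2.COLOR_BGR2HSV)
    def m(lo,hi):
        k=np.zeros(im.shape[:2],np.uint8);k[y:y+h,x:x+w]=cv2.inRange(hsv,lo,hi)[y:y+h,x:x+w];return k
    def big(k):
        cs,_=cv2.findContours(cv2.morphologyEx(k,cv2.MORPH_CLOSE,np.ones((3,3))),0,cv2.CHAIN_APPROX_NONE);return max(cs,key=cv2.contourArea) if cs else None
    b=big(m((105,120,60),(130,255,255)))
    if b is not None and cv2.contourArea(b)>80:
        bx=cv2.boxPoints(cv2.minAreaRect(b));ap=cv2.approxPolyDP(cv2.convexHull(b),3,True)[:,0]
        tin[n]=bx;print(n,"tin ctr",bx.mean(0).round(1),"approx on z23",[(onz(c,p,.023)[:2]*1000).round(0).tolist() for p in ap])
    yl=big(m((20,120,60),(32,255,255)))
    if yl is not None: 
        ap=cv2.approxPolyDP(yl,2.2,True)[:,0];print(n,"yellow",cv2.contourArea(yl),[(*p.tolist(),*(onz(c,p,.005)[:2]*1000).round(0).astype(int).tolist()) for p in ap])
print("tin tri",tri(*[(I[n][1],tin[n].mean(0)) for n in tin]))
for n in("w1","w2","side","scene"):
    im,c=I[n];g=cv2.cvtColor(im,cv2.COLOR_BGR2HSV);x,y,w,h={"w1":(310,110,75,85),"w2":(310,185,75,30),"side":(335,255,75,25),"scene":(290,245,60,60)}[n]
    s=g[y:y+h,x:x+w];k=((s[...,2]<150)).astype(np.uint8)
    cs,_=cv2.findContours(k,0,cv2.CHAIN_APPROX_NONE);print(n,"dark",[(cv2.contourArea(q),np.add(cv2.minAreaRect(q)[0],(x,y)).round(1).tolist(),np.round(cv2.minAreaRect(q)[1:][0],1).tolist(),round(cv2.minAreaRect(q)[2])) for q in cs if cv2.contourArea(q)>15])
print(cv2.imread("pics/w1.png")[110:200:4,315:375:4].mean(2).astype(int))
E
```

```text
scene yellow 680.5 [(271, 223, 522, 345), (261, 232, 494, 358), (247, 228, 496, 393), (240, 237, 469, 399), (249, 248, 448, 369), (241, 264, 408, 372), (246, 265, 408, 360), (258, 249, 451, 350), (266, 251, 451, 331), (275, 240, 482, 321), (269, 236, 488, 338), (273, 225, 518, 339)]
side tin ctr [274.5 217.5] approx on z23 [[625.0, 273.0], [596.0, 320.0], [631.0, 338.0], [654.0, 290.0]]
side yellow 908.0 [(286, 264, 520, 344), (288, 277, 491, 357), (275, 282, 495, 384), (279, 294, 467, 392), (292, 288, 465, 364), (304, 310, 412, 371), (313, 307, 409, 354), (307, 288, 449, 340), (314, 281, 455, 320), (322, 281, 447, 307), (317, 270, 473, 301), (299, 274, 485, 335), (293, 262, 516, 330)]
w1 tin ctr [344.    3.5] approx on z23 [[625.0, 271.0], [598.0, 318.0], [604.0, 326.0]]
w1 yellow 2695.5 [(285, 55, 523, 351), (273, 74, 492, 358), (252, 60, 498, 393), (236, 86, 455, 404), (255, 101, 445, 370), (242, 124, 406, 378), (253, 133, 399, 357), (267, 111, 438, 349), (287, 123, 433, 314), (304, 98, 477, 303), (285, 83, 486, 337), (296, 64, 517, 332)]
w2 tin ctr [341.7  71.9] approx on z23 [[6
[... 1516 characters left out ...]
0 237]
 [240 239 239 240 239 240 253 144 140 127 243 238 239 240 239]
 [241 240 240 239 239 239 240 130 154 115 255 238 239 235 237]
 [241 242 239 239 240 237 239 246 139 134  90 242 238 237 237]
 [239 241 239 239 238 238 238 235  98 144 125 137 236 239 238]
 [238 239 241 237 239 236 241 235 241 131 150  67 227 238 239]
 [239 240 237 238 237 238 238 236 235 173 148 178  89 239 240]
 [237 238 237 237 235 234 235 236 237 240 225 233 194 242 238]
 [236 237 238 237 236 238 238 237 238 237 193 232 228 133 241]
 [231 233 236 235 238 236 237 238 236 235 237 228 112 241 236]
 [233 234 233 233 238 246 244 239 236 235 233 236 237 236 236]
 [234 235 219 119 151 183 146  70 205 238 235 233 236 234 232]]
```

```bash
cat > fit.py <<'E'
from h import *
import pickle
from scipy.optimize import least_squares
W1,W2=pickle.load(open("w1.pkl","rb")),pickle.load(open("w2.pkl","rb"));S,D=C["scene"],C["side"]
K=[(11.5,-79,5),(11.5,-46,5),(48,-46,5),(48,0,5),(11.5,0,5),(11.5,43,5),(-11.5,43,5),(-11.5,0,5),(-48,0,5),(-48,-46,5),(-11.5,-46,5),(-11.5,-79,5)]
P1=[(285,55),(273,74),(252,60),(236,86),(255,101),(242,124),(253,133),(267,111),(287,123),(304,98),(285,83),(296,64)]
P2=[(287,132),(274,147),(254,136),(241,157),(259,170),(246,191),(257,199),(272,179),(291,190),(305,170),(287,157),(297,141)]
PD=[(286,264),(288,277),(275,282),(279,294),(292,288),(304,310),(313,307),(307,288)]
def T(p,X):
    a=p[2];x,y,z=np.array(X)/1000;return np.array([p[0]+x*np.cos(a)-y*np.sin(a),p[1]+x*np.sin(a)+y*np.cos(a),z+p[3]])
E
python3 - <<'E'
from fit import *
def go(obs,name,free=True):
    f=lambda p:np.ravel([proj(c,T(p if free else [*p[:3],0],X))-q for c,q,X in obs])
    r=least_squares(f,[.44,.34,1.34,0],loss="soft_l1");print(name,r.x.round(4),np.abs(f(r.x)).mean().round(2))
o1=[(W1,p,k) for p,k in zip(P1,K)];o2=[(W2,p,k) for p,k in zip(P2,K)];oD=[(D,p,k) for p,k in zip(PD,K)]
go(o1,"w1",False);go(o2,"w2",False);go(oD,"side",False);go(o1+o2,"w1w2");go(o1+o2+oD,"all")
# rim corners w1 (montage px)
m=lambda u,v,k=0:(100+u/1.15,(v-k*299)/1.15)
for n,u,v in [("farR",267,72),("nearR",173,214),("farL hinge",190,15)]: print(n,(onz(W1,m(u,v),.06)*1000).round(0))
x,e=tri((W1,m(122,0)),(W2,m(152,393,1)));print("lid far top?",x,e)
x,e=tri((W1,m(30,166)),(W2,m(67,550,1)));print("lid near top",x,e)
x,e=tri((W1,m(94,42)),(W2,m(122,435,1)));print("tab",x,e)
# tin
b=cv2.imread
print("tin",tri((W2,(341.7,71.9)),(D,(274.5,217.5))))
# gauge centre from handle rects
print("gauge",tri((W1,(346.9,157.7)),(D,(372.6,268.8))),onz(W1,(346.9,157.7),.0092),onz(D,(372.6,268.8),.0092))
a=np.radians(61);p=np.array([346.9,157.7]);v=np.array([np.cos(a),np.sin(a)])*25
d=onz(W1,p-v,.0092)-onz(W1,p+v,.0092);print("gauge dir deg",np.degrees(np.arctan2(d[1],d[0])))
# calliper coarse
for n,u,v,k in [("tail",319,130,0),("tail2",315,505,1),("slideend",360,433,1),("jawL",350,375,1),("jawR",392,392,1),("headtop",383,376,1)]:
    print(n,(onz(W1 if k==0 else W2,m(u,v,k),.006)*1000).round(0))
E
```

```text
w1 [0.4434 0.3587 1.3405 0.    ] 0.72
w2 [0.4412 0.3576 1.3352 0.    ] 1.05
side [0.451  0.3507 1.3009 0.    ] 2.24
w1w2 [ 4.427e-01  3.583e-01  1.342e+00 -5.000e-04] 0.97
all [0.4433 0.3571 1.3404 0.0069] 1.46
farR [531. 283.  60.]
nearR [334. 328.  60.]
farL hinge [553. 383.  60.]
lid far top? [0.54923255 0.45280539 0.04170724] 0.013180876265896911
lid near top [0.34954657 0.46996631 0.11195697] 0.011468725967962775
tab [0.49235351 0.46451653 0.05924556] 0.010096806161969597
tin (array([0.62951884, 0.30417498, 0.01733834]), np.float64(0.00013122018660702555))
gauge (array([0.41760847, 0.20608268, 0.00100436]), np.float64(0.0013119818147103951)) [0.41908131 0.20832927 0.0092    ] [0.41277872 0.20938214 0.0092    ]
gauge dir deg 52.02335693636363
tail [499. 192.   6.]
tail2 [501. 192.   6.]
slideend [613. 177.   6.]
jawL [673. 221.   6.]
jawR [675. 161.   6.]
headtop [688. 181.   6.]
```

Case at (0.443, 0.358), yaw 1.341 (the rim corners agree). Gauge is at (0.419, 0.208), direction about 52–56°, and tin at (0.629, 0.304), width direction about 23°. The tin's top triangulates near z 0.02. The lid is at about 1.71 rad. Moving over the gauge for a finer look.

Call:
send_rows:
  motion:
    - {"claw": 0, "slide": [-22, 10, 36], "delta_rot": [0, 0, -0.14]}
    - {"claw": 0, "slide": [-44, 20, 72], "delta_rot": [0, 0, -0.28]}
    - {"claw": 0, "slide": [-66, 30, 108], "delta_rot": [0, 0, -0.42]}
    - {"claw": 0, "slide": [-88, 40, 144], "delta_rot": [0, 0, -0.56]}
    - {"claw": 0, "slide": [-103, 47, 178], "delta_rot": [0, 0, -0.56]}

```text
time: 4.55
position: [0.4174, 0.2053, 0.1696]
tool_rot: [2.794, 1.426, 0.001]
ft_force: [0.9, -0.1, 0.5]
grip_width: 0.502
grip_force: 0.0
```

Call:
send_rows:
  motion:
    - {"claw": 0, "slide": [0, 0, 0], "delta_rot": [0, 0, 0]}
    - {"claw": 0, "slide": [0, 0, 0], "delta_rot": [0, 0, 0]}

```text
time: 4.75
position: [0.4194, 0.2075, 0.1718]
tool_rot: [2.798, 1.423, 0.003]
ft_force: [1.5, 0.0, 1.0]
grip_width: 0.498
grip_force: 0.0
```

```bash
cat >> h.py <<'E'
def segs(im,x,y,w,h,z,c,v=150,mn=60):
    k=(cv2.cvtColor(im[y:y+h,x:x+w],cv2.COLOR_BGR2HSV)[...,2]<v).astype(np.uint8)
    for q in cv2.findContours(k,0,cv2.CHAIN_APPROX_NONE)[0]:
        if cv2.contourArea(q)>mn:
            b=cv2.boxPoints(cv2.minAreaRect(q))+[x,y];W=np.array([onz(c,p,z)[:2] for p in b]);e1=W[1]-W[0];e2=W[2]-W[1];e=e1 if np.linalg.norm(e1)>np.linalg.norm(e2) else e2
            print("seg px",b.mean(0).round(1),"world",W.mean(0).round(4),"dims",np.round([np.linalg.norm(e1),np.linalg.norm(e2)],4),"dir",np.degrees(np.arctan2(e[1],e[0])).round(1))
E
python3 - <<'E'
from h import *
im=ctrl.get_image("wrist");cv2.imwrite("pics/w3.png",im["color"]);c=cam(im)
to([.419,.208,.17]);print(proj(c,[.419,.208,.0092]))
segs(im["color"],180,60,280,170,.0092,c,175)
E
```

```text
t 4.8 pos [0.4205 0.2085 0.1728] slide [-1.3 -0.9  2.8]
[316.46107159 181.65153457]
seg px [368. 226.] world [0.4353 0.1354] dims [0.0217 0.0069] dir -36.1
seg px [433.5 223.5] world [0.4943 0.0958] dims [0.0551 0.0126] dir -36.1
seg px [202.5 223. ] world [0.2926 0.2437] dims [0.0137 0.0484] dir -36.1
seg px [255.5 221.5] world [0.3399 0.2113] dims [0.0612 0.017 ] dir -36.1
seg px [401.7 204.1] world [0.4778 0.1345] dims [0.0517 0.0171] dir 18.1
seg px [316.  176.8] world [0.4203 0.2107] dims [0.1104 0.0188] dir 50.9
seg px [422.6 129.7] world [0.5365 0.1881] dims [0.0803 0.0145] dir -9.2
seg px [279.5 112.5] world [0.4294 0.2847] dims [0.1907 0.1015] dir -36.0
```

Call:
send_rows:
  motion:
    - {"claw": 0, "slide": [2, -1, 45], "delta_rot": [0, 0, 0.052]}
    - {"claw": 0, "slide": [2, -1, 85], "delta_rot": [0, 0, 0.052]}
    - {"claw": 0, "slide": [2, -1, 120], "delta_rot": [0, 0, 0.052]}
    - {"claw": 0, "slide": [2, -1, 138], "delta_rot": [0, 0, 0.052]}
    - {"claw": 0, "slide": [2, -1, 146], "delta_rot": [0, 0, 0.052]}

```text
time: 5.3
position: [0.4206, 0.2109, 0.0244]
tool_rot: [-2.835, -1.352, -0.002]
ft_force: [-0.1, -0.6, 0.7]
grip_width: 0.499
grip_force: 0.0
```

Call:
send_rows:
  motion:
    - {"claw": 0, "slide": [0, 0, 0], "delta_rot": [0, 0, 0]}
    - {"claw": -0.8, "slide": [0, 0, 0], "delta_rot": [0, 0, 0]}
    - {"claw": -0.8, "slide": [0, 0, 0], "delta_rot": [0, 0, 0]}
    - {"claw": -0.8, "slide": [0, 0, 0], "delta_rot": [0, 0, 0]}
    - {"claw": -0.8, "slide": [0, 0, 0], "delta_rot": [0, 0, 0]}
  grip_force: 25

```text
time: 5.8
position: [0.42, 0.2094, 0.0249]
tool_rot: [2.834, 1.351, 0.002]
ft_force: [-0.6, -0.7, 0.5]
grip_width: 0.224
grip_force: 0.0
```

Call:
send_rows:
  motion:
    - {"claw": -0.8, "slide": [0, 0, 0], "delta_rot": [0, 0, 0]}
    - {"claw": -0.8, "slide": [0, 0, 0], "delta_rot": [0, 0, 0]}
    - {"claw": -0.8, "slide": [0, 0, -5], "delta_rot": [0, 0, 0]}
    - {"claw": -0.8, "slide": [0, 0, -30], "delta_rot": [0, 0, 0]}
    - {"claw": -0.8, "slide": [0, 0, -70], "delta_rot": [0, 0, 0]}

```text
time: 6.3
position: [0.4172, 0.2087, 0.0933]
tool_rot: [-2.835, -1.353, 0.008]
ft_force: [0.3, -0.0, 1.4]
grip_width: 0.099
grip_force: 0.0
```

Call:
send_rows:
  motion:
    - {"claw": -0.8, "slide": [0, 0, -50], "delta_rot": [0, 0, 0]}
    - {"claw": -0.8, "slide": [0, 0, -90], "delta_rot": [0, 0, 0]}
    - {"claw": -0.8, "slide": [0, 0, -90], "delta_rot": [0, 0, 0]}

```text
time: 6.6
position: [0.4227, 0.2115, 0.1902]
tool_rot: [2.832, 1.351, 0.017]
ft_force: [0.8, 0.2, 0.3]
grip_width: 0.099
grip_force: 0.0
```

```bash
python3 - <<'E'
from h import *
im=ctrl.get_image("wrist");cv2.imwrite("pics/w4.png",im["color"]);s,M,p=tool();print(s["grip_width"],s["grip_force"],p.round(4))
x=im["color"][60:260,180:460];cv2.imwrite("pics/w4c.png",cv2.resize(x,None,fx=2.5,fy=2.5))
E
```

```text
0.1024289155491546 0.0 [0.4212 0.2104 0.1873]
```

View pics/w4c.png

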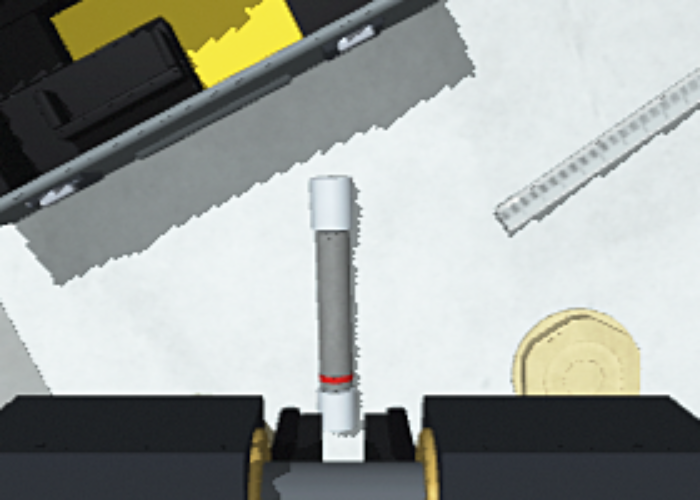

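The view shows the gauge still on the bench, undisturbed and centred between the fingers but extending ahead of them: gauge centre at about (314,181) in full-image pixels. Checking its position against the TCP.

```bash
python3 - <<'E'
from h import *
im=ctrl.get_image("wrist");c=cam(im);s,M,p=tool()
segs(im["color"],180,60,280,170,.0092,c,175)
print(p,proj(c,[p[0],p[1],.0092]),proj(c,p+M[:,2]*.022),proj(c,p))
print(np.round(np.linalg.inv(np.r_[np.c_[M,p],[[0,0,0,1]]])@c[4],4).tolist(), s["grip_width"])
E
```

```text
seg px [299.5 226. ] world [0.3723 0.181 ] dims [0.0192 0.0072] dir -39.1
seg px [234.  222.5] world [0.3175 0.2308] dims [0.1213 0.0155] dir -39.1
seg px [403.5 206.5] world [0.4771 0.1249] dims [0.1224 0.0527] dir -39.1
seg px [317.8 180.6] world [0.4203 0.2067] dims [0.0323 0.117 ] dir -117.1
seg px [421.5 126.6] world [0.5421 0.185 ] dims [0.0926 0.0119] dir -10.4
seg px [275.5 116. ] world [0.4288 0.2881] dims [0.1917 0.114 ] dir -38.9
[0.41982762 0.20970993 0.1852139 ] [316.13327923 180.76230721] [317.10822886 227.24169863] [317.23802902 240.16262311]
[[0.0005, -0.9709, -0.2395, 0.0675], [1.0, -0.0001, 0.0024, -0.0007], [-0.0024, -0.2395, 0.9709, -0.1707], [0.0, 0.0, 0.0, 1.0]] 0.10214439524186053
```

Call:
send_rows:
  motion:
    - {"claw": 0, "slide": [0, 0, -5], "delta_rot": [0, 0, 0]}
    - {"claw": 0, "slide": [0, 0, 40], "delta_rot": [0, 0, 0]}
    - {"claw": 0, "slide": [0, 0, 85], "delta_rot": [0, 0, 0]}
    - {"claw": 0, "slide": [0, 0, 125], "delta_rot": [0, 0, 0]}
    - {"claw": 0, "slide": [0, 0, 150], "delta_rot": [0, 0, 0]}

```text
time: 7.2
position: [0.4161, 0.2081, 0.0301]
tool_rot: [-2.835, -1.353, 0.01]
ft_force: [0.1, -0.2, 0.0]
grip_width: 0.45
grip_force: 0.0
```

Call:
send_rows:
  motion:
    - {"claw": 0, "slide": [0, 0, 10], "delta_rot": [0, 0, 0]}
    - {"claw": -1, "slide": [0, 0, 12], "delta_rot": [0, 0, 0]}
    - {"claw": -1, "slide": [0, 0, 12], "delta_rot": [0, 0, 0]}
    - {"claw": -1, "slide": [0, 0, 12], "delta_rot": [0, 0, 0]}
    - {"claw": -1, "slide": [0, 0, 12], "delta_rot": [0, 0, 0]}
  grip_force: 25

```text
time: 7.7
position: [0.4204, 0.2097, 0.0234]
tool_rot: [2.834, 1.351, 0.004]
ft_force: [1.2, -0.3, -0.1]
grip_width: 0.222
grip_force: 0.0
```

Call:
send_rows:
  motion:
    - {"claw": -1, "slide": [0, 0, 0], "delta_rot": [0, 0, 0]}
    - {"claw": -1, "slide": [0, 0, 0], "delta_rot": [0, 0, 0]}
    - {"claw": -1, "slide": [0, 0, 0], "delta_rot": [0, 0, 0]}

```text
time: 8.0
position: [0.4195, 0.2093, 0.0224]
tool_rot: [2.834, 1.351, 0.001]
ft_force: [-0.5, 0.5, -0.5]
grip_width: 0.02
grip_force: 0.0
```

```bash
python3 - <<'E'
from h import *
im=ctrl.get_image("wrist");a=im["color"];s=ctrl.get_image("side")["color"]
x=a[60:300,160:480]
cv2.imwrite("pics/w5c.png",cv2.resize(np.hstack([x,s[160:400,320:640]]),None,fx=1.25,fy=1.25,interpolation=cv2.INTER_CUBIC))
E
```

```text
(no output)
```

View pics/w5c.png

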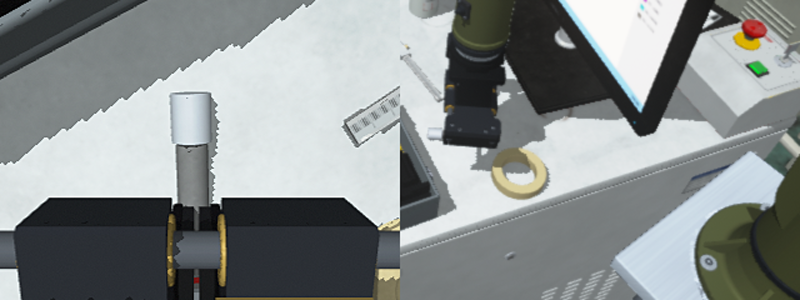

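The crop shows the closed fingers above the handle rather than beside it, so the tips stand higher than thought. I'll open and feel downwards in small steps.

Call:
send_rows:
  motion:
    - {"claw": -0.4, "slide": [0, 0, -3], "delta_rot": [0, 0, 0]}
    - {"claw": -0.4, "slide": [0, 0, -3], "delta_rot": [0, 0, 0]}
    - {"claw": -0.4, "slide": [0, 0, -3], "delta_rot": [0, 0, 0]}
    - {"claw": -0.4, "slide": [0, 0, 0], "delta_rot": [0, 0, 0]}
    - {"claw": -0.4, "slide": [0, 0, 0], "delta_rot": [0, 0, 0]}

```text
time: 8.6
position: [0.419, 0.2091, 0.0217]
tool_rot: [2.835, 1.352, -0.001]
ft_force: [-0.2, 1.1, -1.0]
grip_width: 0.286
grip_force: 0.0
```

Call:
send_rows:
  motion:
    - {"claw": -0.4, "slide": [0, 0, 3], "delta_rot": [0, 0, 0]}
    - {"claw": -0.4, "slide": [0, 0, 3], "delta_rot": [0, 0, 0]}

```text
time: 8.8
position: [0.419, 0.2092, 0.0187]
tool_rot: [2.835, 1.352, -0.001]
ft_force: [-0.2, 0.1, -0.6]
grip_width: 0.296
grip_force: 0.0
```

```bash
python3 - <<'E'
from h import *
s,M,p=tool();print(p,s["ft_force"],s["grip_width"],s["joint_positions"].round(3))
im=ctrl.get_image("wrist");cv2.imwrite("pics/w6.png",im["color"]);c=cam(im);print(c[4][:3,3],np.round(np.linalg.inv(np.r_[np.c_[M,p],[[0,0,0,1]]])@c[4],4)[:3,3])
E
```

```text
[0.41897195 0.20920446 0.01869869] [-0.20361378  0.11701006 -0.62853645] 0.29586018370850053 [ 0.208  0.216 -0.779  2.076  0.191  0.92  -1.356]
[0.46028845 0.26172501 0.18699807] [ 0.0666 -0.0009 -0.1684]
```

Call:
send_rows:
  motion:
    - {"claw": -0.4, "slide": [0, 0, 2], "delta_rot": [0, 0, 0]}
    - {"claw": -0.4, "slide": [0, 0, 4], "delta_rot": [0, 0, 0]}
    - {"claw": -0.4, "slide": [0, 0, 4], "delta_rot": [0, 0, 0]}

```text
time: 9.15
position: [0.4191, 0.2092, 0.0148]
tool_rot: [2.835, 1.352, -0.001]
ft_force: [-0.2, 0.2, 0.2]
grip_width: 0.301
grip_force: 0.0
```

Call:
send_rows:
  motion:
    - {"claw": -0.4, "slide": [0, 0, 2], "delta_rot": [0, 0, 0]}
    - {"claw": -0.4, "slide": [0, 0, 4], "delta_rot": [0, 0, 0]}
    - {"claw": -0.4, "slide": [0, 0, 4], "delta_rot": [0, 0, 0]}

```text
time: 9.45
position: [0.4191, 0.2092, 0.0108]
tool_rot: [2.835, 1.352, -0.001]
ft_force: [-1.1, -0.1, 0.3]
grip_width: 0.297
grip_force: 0.0
```

Call:
send_rows:
  motion:
    - {"claw": -1, "slide": [0, 0, 0], "delta_rot": [0, 0, 0]}
    - {"claw": -1, "slide": [0, 0, 0], "delta_rot": [0, 0, 0]}
    - {"claw": -1, "slide": [0, 0, 0], "delta_rot": [0, 0, 0]}
    - {"claw": -1, "slide": [0, 0, 0], "delta_rot": [0, 0, 0]}

```text
time: 9.85
position: [0.4194, 0.2093, 0.0112]
tool_rot: [2.835, 1.351, 0.0]
ft_force: [-1.3, 0.2, 0.2]
grip_width: 0.041
grip_force: 0.0
```

```bash
python3 - <<'E'
from h import *
g=cv2.imread("pics/w6.png").mean(2).astype(int)
np.set_printoptions(linewidth=260)
print("cols",np.arange(262,374,4))
for r in range(200,300,6): print(r,g[r,262:374:4])
g=cv2.imread("pics/w0.png").mean(2).astype(int)
print("w0 open");print("cols",np.arange(190,450,8))
for r in range(206,260,6): print(r,g[r,190:450:8])
E
```

```text
cols [262 266 270 274 278 282 286 290 294 298 302 306 310 314 318 322 326 330 334 338 342 346 350 354 358 362 366 370]
200 [233 236 236 237 237 235 235 235 235 236 101 133 142 142 131 110  69 127 234 236 235 232 234 237 237 237 236 234]
206 [237 237 236 235 235 235 236 236 236 236 113 131 137 138 132 113  72 136 239 234 236 235 233 235 236 236 235 236]
212 [236 235 236 235 236 236 236 237 236 238 131 129 137 142 132 114  77 136 237 236 237 235 235 233 234 235 236 235]
218 [236 235 234 236 234 236 235 236 235 235 158 133 138 141 130 114  75 121 236 236 237 236 236 237 235 236 236 237]
224 [235 235 236 253   4   0 255 255 237 237 178 133 142 140 136 116  79 241 236 236 253 255 240   5  17 234 236 238]
230 [236 234 237   0  15  21  26  24 253 142 109 125 138 142 132 112  82 140 242 237  28  27  28  16  16 141 132 237]
236 [233 233 161  13  13  26  15  20 253 139 110 118 140 140 133 119  83 139 237 235  28  26  28  17  18   6 129 237]
242 [235  75  11  12  16  17  20  16 201 139 125  71 135  78  79  73  90 141 190 244   0  27  25  26  14  16  11 140]
248 [82 83 82 83 82 81 82 82 82 82 83
[... 1657 characters left out ...]
2 156 155]
230 [145 145 138  19  28  29 187  74 116 144 135 116 105  94 147 150 139 138 136 136 244 255  68 162 112 161 188  30  17  27 165 163 157]
236 [144 140  12  18  27  24 183  94  85 113 100  92 184 111   0 133 134 113 124 105 249  94 168 128 168 164  96  26  27  21 173 163 191]
242 [143  82  18  25  26  23  90  90 106 121 144 163 120 179 136 128 116  43 120 255 148 166 121 164 165 161 100  27  24  26  18 207 190]
248 [101 100 101 100  99 100 100  99 101  99 100 100 100 100 101 100 100 100 100 100 100 100  99 100  99  99  99  99 100 100  99  98  98]
254 [126 126 124 124 125 126 125 125 126 126 125 125 125 125 126 125 125 126 125 125 126 126 125 126 125 125 125 126 125 124 125 126 125]
```

From the finger gap in pixels, the visible finger ends sit near the reported TCP rather than 22 mm ahead of it. I'll continue feeling down to find the true tip offset.

Call:
send_rows:
  motion:
    - {"claw": -0.3, "slide": [0, 0, -6], "delta_rot": [0, 0, 0]}
    - {"claw": -0.3, "slide": [0, 0, -6], "delta_rot": [0, 0, 0]}
    - {"claw": -0.3, "slide": [0, 0, -6], "delta_rot": [0, 0, 0]}
    - {"claw": -0.3, "slide": [0, 0, -6], "delta_rot": [0, 0, 0]}
    - {"claw": -0.3, "slide": [0, 0, 0], "delta_rot": [0, 0, 0]}

```text
time: 10.35
position: [0.42, 0.2095, 0.0115]
tool_rot: [2.834, 1.351, 0.002]
ft_force: [0.3, 0.8, 0.9]
grip_width: 0.332
grip_force: 0.0
```

Call:
send_rows:
  motion:
    - {"claw": -0.3, "slide": [0, 0, 2], "delta_rot": [0, 0, 0]}
    - {"claw": -0.3, "slide": [0, 0, 4], "delta_rot": [0, 0, 0]}
    - {"claw": -0.3, "slide": [0, 0, 4], "delta_rot": [0, 0, 0]}

```text
time: 10.65
position: [0.4189, 0.2092, 0.0067]
tool_rot: [2.835, 1.352, -0.002]
ft_force: [-0.0, 0.7, 0.6]
grip_width: 0.353
grip_force: 0.0
```

Call:
send_rows:
  motion:
    - {"claw": -0.3, "slide": [0, 0, 2], "delta_rot": [0, 0, 0]}
    - {"claw": -0.3, "slide": [0, 0, 4], "delta_rot": [0, 0, 0]}
    - {"claw": -0.3, "slide": [0, 0, 4], "delta_rot": [0, 0, 0]}

```text
time: 10.95
position: [0.4191, 0.2092, 0.0029]
tool_rot: [2.835, 1.352, -0.001]
ft_force: [-0.1, 0.4, -0.5]
grip_width: 0.349
grip_force: 0.0
```

Call:
send_rows:
  motion:
    - {"claw": -0.3, "slide": [0, 0, 2], "delta_rot": [0, 0, 0]}
    - {"claw": -0.3, "slide": [0, 0, 3], "delta_rot": [0, 0, 0]}
    - {"claw": -0.3, "slide": [0, 0, 3], "delta_rot": [0, 0, 0]}

```text
time: 11.25
position: [0.4193, 0.2092, 0.0]
tool_rot: [2.835, 1.352, -0.0]
ft_force: [-0.2, -0.4, -0.2]
grip_width: 0.348
grip_force: 0.0
```

Call:
send_rows:
  motion:
    - {"claw": -1, "slide": [0, 0, 0], "delta_rot": [0, 0, 0]}
    - {"claw": -1, "slide": [0, 0, 0], "delta_rot": [0, 0, 0]}
    - {"claw": -1, "slide": [0, 0, 0], "delta_rot": [0, 0, 0]}
    - {"claw": -1, "slide": [0, 0, 0], "delta_rot": [0, 0, 0]}
    - {"claw": -1, "slide": [0, 0, 0], "delta_rot": [0, 0, 0]}
  grip_force: 20

```text
time: 11.75
position: [0.4194, 0.2094, 0.0002]
tool_rot: [2.835, 1.352, 0.0]
ft_force: [0.6, -0.6, 0.1]
grip_width: 0.165
grip_force: 20.0
```

It now holds the handle at TCP z = 0 (width 14.4 mm, 20 N), so the tips stand about 4–5 mm behind the reported TCP, and the gauge axis sits 9 mm behind it. I'll lift, turn 116° and go over the case.

Call:
send_rows:
  motion:
    - {"claw": -1, "slide": [0, 0, -10], "delta_rot": [0, 0, 0]}
    - {"claw": -1, "slide": [0, 0, -50], "delta_rot": [0, 0, 0]}
    - {"claw": -1, "slide": [0, 0, -100], "delta_rot": [0, 0, 0]}
    - {"claw": -1, "slide": [0, 0, -150], "delta_rot": [0, 0, -0.1]}
    - {"claw": -1, "slide": [0, 0, -200], "delta_rot": [0, 0, -0.225]}

```text
time: 12.25
position: [0.4185, 0.2097, 0.2026]
tool_rot: [2.66, 1.668, 0.0]
ft_force: [1.1, -0.9, -1.8]
grip_width: 0.163
grip_force: 20.0
```

Call:
send_rows:
  motion:
    - {"claw": -1, "slide": [0, 0, 0], "delta_rot": [0, 0, -0.14]}
    - {"claw": -1, "slide": [0, 0, 0], "delta_rot": [0, 0, -0.28]}
    - {"claw": -1, "slide": [0, 0, 0], "delta_rot": [0, 0, -0.42]}
    - {"claw": -1, "slide": [0, 0, 0], "delta_rot": [0, 0, -0.56]}
    - {"claw": -1, "slide": [0, 0, 0], "delta_rot": [0, 0, -0.7]}

```text
time: 12.75
position: [0.4189, 0.2096, 0.2006]
tool_rot: [1.926, 2.48, -0.001]
ft_force: [-1.1, 0.3, -1.4]
grip_width: 0.166
grip_force: 20.0
```

Call:
send_rows:
  motion:
    - {"claw": -1, "slide": [0, 0, 0], "delta_rot": [0, 0, -0.14]}
    - {"claw": -1, "slide": [0, 0, 0], "delta_rot": [0, 0, -0.28]}
    - {"claw": -1, "slide": [0, 0, 0], "delta_rot": [0, 0, -0.42]}
    - {"claw": -1, "slide": [0, 0, 0], "delta_rot": [0, 0, -0.56]}
    - {"claw": -1, "slide": [0, 0, 0], "delta_rot": [0, 0, -0.7]}

```text
time: 13.25
position: [0.4188, 0.2097, 0.2006]
tool_rot: [0.959, 2.991, -0.002]
ft_force: [0.2, 0.4, -0.9]
grip_width: 0.165
grip_force: 20.0
```

Call:
send_rows:
  motion:
    - {"claw": -1, "slide": [0, 0, 0], "delta_rot": [0, 0, -0.14]}
    - {"claw": -1, "slide": [0, 0, 0], "delta_rot": [0, 0, -0.28]}
    - {"claw": -1, "slide": [0, 0, 0], "delta_rot": [0, 0, -0.4]}
    - {"claw": -1, "slide": [0, 0, 0], "delta_rot": [0, 0, -0.4]}

```text
time: 13.65
position: [0.4189, 0.2097, 0.2005]
tool_rot: [0.354, 3.121, -0.002]
ft_force: [0.1, 0.2, -1.8]
grip_width: 0.162
grip_force: 19.9
```

```bash
cat >> h.py <<'E'
CO=np.array([.4432,.3578,0]);CY=1.342
EX=np.array([np.cos(CY),np.sin(CY),0]);EY=np.array([-np.sin(CY),np.cos(CY),0]);EZ=np.array([0,0,1.])
def case(x,y,z): return CO+(x*EX+y*EY)/1000+EZ*z/1000
def pose(ydir_yaw,tilt,pt,zoff):
    "tool pose with y at yaw, tilted by -tilt about tool x, tool-z point zoff(mm) at pt; prints relative rotvec and slide"
    Y=np.array([np.cos(ydir_yaw),np.sin(ydir_yaw),0]);Z=-EZ;T=np.c_[np.cross(Y,Z),Y,Z]@R.from_rotvec([-tilt,0,0]).as_matrix()
    s,M,p=tool();tc=pt-T[:,2]*zoff/1000
    print("t",round(s["time"],2),"pos",p.round(4),"yaw",np.degrees(np.arctan2(M[1,1],M[0,1])).round(1),"tgt",tc.round(4),"slide",((M.T@(tc-p))*1000).round(1),"rot",R.from_matrix(M.T@T).as_rotvec().round(3),"gw",s["grip_width"].round(3),"j",s["joint_positions"].round(2))
E
python3 - <<'E'
from h import *
pose(CY,0,case(0,-18,200),-9)
pose(CY,np.radians(20.5),case(-12,-18,180),-9)
pose(CY,np.radians(20.5),case(0,-18,19.5),-9)
E
```

```text
Traceback (most recent call last):
  File "h.py", line 43, in pose
    print("t",round(s["time"],2),"pos",p.round(4),"yaw",np.degrees(np.arctan2(M[1,1],M[0,1])).round(1),"tgt",tc.round(4),"slide",((M.T@(tc-p))*1000).round(1),"rot",R.from_matrix(M.T@T).as_rotvec().round(3),"gw",s["grip_width"].round(3),"j",s["joint_positions"].round(2))
                                                                                                                                                                                                                   ^^^^^^^^^^^^^^^^^^^^^
AttributeError: 'float' object has no attribute 'round'
```

```bash
sed -i 's/s\["grip_width"\].round(3)/round(s["grip_width"],3)/' h.py; python3 - <<'E'
from h import *
pose(CY,0,case(0,-18,200),-9)
pose(CY,np.radians(20.5),case(-12,-18,180),-9)
pose(CY,np.radians(20.5),case(0,-18,19.5),-9)
E
```

```text
t 13.65 pos [0.4189 0.2097 0.2005] yaw 77.1 tgt [0.4607 0.3537 0.191 ] slide [ -8.5 149.8   9.4] rot [-0.001  0.001  0.003] gw 0.162 j [ 0.27 -0.04 -0.76  1.88 -0.03  1.29  0.86]
t 13.65 pos [0.4189 0.2097 0.2005] yaw 77.1 tgt [0.4587 0.3451 0.1716] slide [ -8.4 140.9  28.8] rot [-0.359  0.     0.003] gw 0.162 j [ 0.27 -0.04 -0.76  1.88 -0.03  1.29  0.86]
t 13.65 pos [0.4189 0.2097 0.2005] yaw 77.1 tgt [0.4614 0.3568 0.0111] slide [ -8.3 153.1 189.3] rot [-0.359  0.     0.003] gw 0.162 j [ 0.27 -0.04 -0.76  1.88 -0.03  1.29  0.86]
```

Call:
send_rows:
  motion:
    - {"claw": -1, "slide": [-2, 35, 7], "delta_rot": [0, 0, 0]}
    - {"claw": -1, "slide": [-4, 75, 14], "delta_rot": [-0.12, 0, 0]}
    - {"claw": -1, "slide": [-6, 110, 22], "delta_rot": [-0.24, 0, 0]}
    - {"claw": -1, "slide": [-8, 141, 29], "delta_rot": [-0.359, 0, 0]}
    - {"claw": -1, "slide": [-8, 141, 29], "delta_rot": [-0.359, 0, 0]}

```text
time: 14.15
position: [0.4576, 0.3444, 0.1692]
tool_rot: [0.352, 3.035, 0.549]
ft_force: [-0.9, -0.6, -1.9]
grip_width: 0.161
grip_force: 20.0
```

Call:
send_rows:
  motion:
    - {"claw": -1, "slide": [0, -8, 30], "delta_rot": [0, 0, 0]}
    - {"claw": -1, "slide": [0, -16, 60], "delta_rot": [0, 0, 0]}
    - {"claw": -1, "slide": [0, -23, 90], "delta_rot": [0, 0, 0]}
    - {"claw": -1, "slide": [0, -31, 117], "delta_rot": [0, 0, 0]}
    - {"claw": -1, "slide": [0, -31, 117], "delta_rot": [0, 0, 0]}

```text
time: 14.65
position: [0.4584, 0.3551, 0.0472]
tool_rot: [0.348, 3.04, 0.543]
ft_force: [-1.6, -0.5, -2.1]
grip_width: 0.163
grip_force: 20.0
```

```bash
python3 - <<'E'
from h import *
pose(CY,np.radians(20.5),case(0,-18,19.5),-9);print(tool()[0]["ft_force"])
im=ctrl.get_image("scene");cv2.imwrite("pics/s7.png",im["color"]);
E
```

```text
t 14.65 pos [0.4584 0.3551 0.0472] yaw 76.9 tgt [0.4614 0.3568 0.0111] slide [ -2.8 -10.3  34.7] rot [-0.005 -0.007 -0.   ] gw 0.163 j [ 0.18  0.25 -0.79  2.03 -0.11  0.68  0.85]
[-1.5862151  -0.47923059 -2.06045979]
```

Call:
send_rows:
  motion:
    - {"claw": -1, "slide": [-3, -3, 10], "delta_rot": [0, 0, 0]}
    - {"claw": -1, "slide": [-3, -6, 20], "delta_rot": [0, 0, 0]}
    - {"claw": -1, "slide": [-3, -8, 27], "delta_rot": [0, 0, 0]}
    - {"claw": -1, "slide": [-3, -8, 27], "delta_rot": [0, 0, 0]}

```text
time: 15.1
position: [0.4644, 0.3573, 0.0215]
tool_rot: [0.346, 3.034, 0.547]
ft_force: [-0.8, -0.7, -2.1]
grip_width: 0.163
grip_force: 20.0
```

Call:
send_rows:
  motion:
    - {"claw": -1, "slide": [0, -1, 4], "delta_rot": [0, 0, 0]}
    - {"claw": -1, "slide": [0, -2, 8], "delta_rot": [0, 0, 0]}
    - {"claw": -1, "slide": [0, -2, 8], "delta_rot": [0, 0, 0]}

```text
time: 15.4
position: [0.465, 0.3571, 0.0134]
tool_rot: [0.346, 3.033, 0.545]
ft_force: [-0.0, -5.1, -3.2]
grip_width: 0.164
grip_force: 20.0
```

```bash
python3 - <<'E'
from h import *
pose(CY,np.radians(20.5),case(0,-18,19.5),-9);print(tool()[0]["ft_force"])
E
```

```text
t 15.4 pos [0.465  0.3571 0.0134] yaw 77.0 tgt [0.4614 0.3568 0.0111] slide [ 3.4 -1.9  1.8] rot [-0.002 -0.     0.001] gw 0.164 j [ 0.14  0.32 -0.75  2.04 -0.05  0.61  0.83]
[-0.01348789 -5.14360757 -3.19278453]
```

Call:
send_rows:
  motion:
    - {"claw": -1, "slide": [2, -2, 0], "delta_rot": [0, 0, 0]}
    - {"claw": -1, "slide": [3, -3, 0], "delta_rot": [0, 0, 0]}
    - {"claw": -1, "slide": [3, -3, 0], "delta_rot": [0, 0, 0]}

```text
time: 15.7
position: [0.4613, 0.3576, 0.0137]
tool_rot: [0.344, 3.032, 0.55]
ft_force: [0.1, 0.3, -1.7]
grip_width: 0.163
grip_force: 20.0
```

```bash
python3 - <<'E'
from h import *
pose(CY,np.radians(20.5),case(0,-18,19.5),-9);print(tool()[0]["ft_force"])
S=C["scene"];im=ctrl.get_image("scene")["color"];cv2.imwrite("pics/s8.png",im)
a=cv2.absdiff(im,cv2.imread("pics/scene0.png")).max(2)[150:320,160:330];print((a>40).mean(), a[0:100,0:30].max())
E
```

```text
t 15.7 pos [0.4613 0.3576 0.0137] yaw 77.1 tgt [0.4614 0.3568 0.0111] slide [-0.3 -1.6  2.2] rot [0.001 0.    0.003] gw 0.163 j [ 0.15  0.32 -0.76  2.05 -0.06  0.6   0.83]
[ 0.1256847   0.25532943 -1.74362934]
0.23674740484429066 13
```

Call:
send_rows:
  motion:
    - {"claw": -1, "slide": [0, -1, 1], "delta_rot": [0, 0, 0]}
    - {"claw": -1, "slide": [0, -1.5, 2], "delta_rot": [0, 0, 0]}
    - {"claw": -1, "slide": [0, -1.5, 2], "delta_rot": [0, 0, 0]}

```text
time: 16.05
position: [0.4613, 0.3561, 0.0107]
tool_rot: [0.345, 3.032, 0.548]
ft_force: [0.7, 0.2, -1.8]
grip_width: 0.165
grip_force: 20.0
```

Call:
send_rows:
  motion:
    - {"claw": -0.6, "slide": [0, 0, 0], "delta_rot": [0, 0, 0]}
    - {"claw": -0.45, "slide": [0, 0, 0], "delta_rot": [0, 0, 0]}
    - {"claw": -0.45, "slide": [0, 0, 0], "delta_rot": [0, 0, 0]}
    - {"claw": -0.45, "slide": [0, 0, 0], "delta_rot": [0, 0, 0]}

```text
time: 16.45
position: [0.4617, 0.3563, 0.0111]
tool_rot: [0.345, 3.032, 0.549]
ft_force: [-0.1, -0.6, 0.5]
grip_width: 0.271
grip_force: 0.0
```

Call:
send_rows:
  motion:
    - {"claw": -0.45, "slide": [0, 0, -10], "delta_rot": [0, 0, 0]}
    - {"claw": -0.45, "slide": [0, 2, -30], "delta_rot": [0, 0, 0]}
    - {"claw": -0.45, "slide": [0, 14, -70], "delta_rot": [0, 0, 0]}
    - {"claw": -0.45, "slide": [0, 30, -115], "delta_rot": [0, 0, 0]}
    - {"claw": -0.45, "slide": [0, 45, -160], "delta_rot": [0, 0, 0]}

```text
time: 16.95
position: [0.4576, 0.3425, 0.1786]
tool_rot: [0.344, 3.032, 0.548]
ft_force: [1.6, -0.3, -0.2]
grip_width: 0.28
grip_force: 0.0
```

Call:
send_rows:
  motion:
    - {"claw": -0.45, "slide": [0, 10, -30], "delta_rot": [0.12, 0, 0]}
    - {"claw": 0.2, "slide": [0, 14, -45], "delta_rot": [0.24, 0, 0]}
    - {"claw": 0.2, "slide": [0, 14, -45], "delta_rot": [0.359, 0, 0]}
    - {"claw": 0.2, "slide": [0, 14, -45], "delta_rot": [0.359, 0, 0]}

```text
time: 17.35
position: [0.4564, 0.3443, 0.2241]
tool_rot: [-0.345, -3.121, -0.002]
ft_force: [0.1, 0.5, -0.2]
grip_width: 0.468
grip_force: 0.0
```

```bash
python3 - <<'E'
from h import *
im=ctrl.get_image("side")["color"];cv2.imwrite("pics/d9.png",im);cv2.imwrite("pics/s9.png",ctrl.get_image("scene")["color"])
pose(np.radians(23.3),0,np.array([.629,.304,.25]),0)
pose(np.radians(203.3),0,np.array([.629,.304,.25]),0)
E
```

```text
t 17.45 pos [0.4565 0.3408 0.2231] yaw 77.1 tgt [0.629 0.304 0.25 ] slide [-176.3    2.5  -27.2] rot [-0.    -0.002  0.94 ] gw 0.544 j [ 0.08  0.24 -0.89  1.62  0.19  1.37  0.51]
t 17.45 pos [0.4565 0.3408 0.2231] yaw 77.1 tgt [0.629 0.304 0.25 ] slide [-176.3    2.5  -27.2] rot [ 2.000e-03 -0.000e+00 -2.202e+00] gw 0.544 j [ 0.08  0.24 -0.89  1.62  0.19  1.37  0.51]
```

Call:
send_rows:
  motion:
    - {"claw": 0.5, "slide": [-30, 0, -5], "delta_rot": [0, 0, 0.1]}
    - {"claw": 0.5, "slide": [-70, 0, -5], "delta_rot": [0, 0, 0.24]}
    - {"claw": 0.5, "slide": [-110, 1, -5], "delta_rot": [0, 0, 0.38]}
    - {"claw": 0.5, "slide": [-145, 2, -5], "delta_rot": [0, 0, 0.52]}
    - {"claw": 0.5, "slide": [-176, 2, -5], "delta_rot": [0, 0, 0.66]}

```text
time: 17.95
position: [0.6313, 0.2987, 0.2288]
tool_rot: [1.36, 2.83, -0.001]
ft_force: [0.3, 0.6, 0.3]
grip_width: 0.752
grip_force: 0.0
```

Call:
send_rows:
  motion:
    - {"claw": 0.5, "slide": [0, 0, 10], "delta_rot": [0, 0, 0.14]}
    - {"claw": 0.5, "slide": [0, 0, 30], "delta_rot": [0, 0, 0.28]}
    - {"claw": 0.5, "slide": [0, 0, 40], "delta_rot": [0, 0, 0.28]}
    - {"claw": 0.5, "slide": [0, 0, 40], "delta_rot": [0, 0, 0.28]}

```text
time: 18.35
position: [0.6286, 0.2999, 0.1872]
tool_rot: [-1.728, -2.624, 0.006]
ft_force: [0.2, -0.8, 0.6]
grip_width: 0.75
grip_force: 0.0
```

```bash
python3 - <<'E'
from h import *
im=ctrl.get_image("wrist");cv2.imwrite("pics/w10.png",im["color"]);c=cam(im);hsv=cv2.cvtColor(im["color"],cv2.COLOR_BGR2HSV)
k=cv2.inRange(hsv,(105,120,60),(130,255,255));k[222:]=0
q=max(cv2.findContours(k,0,cv2.CHAIN_APPROX_NONE)[0],key=cv2.contourArea)
b=cv2.boxPoints(cv2.minAreaRect(q));W=np.array([onz(c,p,.023)[:2] for p in b]);print(b.round(1).tolist(),W.round(4).tolist(),W.mean(0))
for e in(W[1]-W[0],W[2]-W[1]): print(np.linalg.norm(e).round(4),np.degrees(np.arctan2(e[1],e[0])).round(1))
print("tri with side",tri((c,b.mean(0)),(C["side"],(274.5,217.5))))
pose(np.radians(23.3),0,np.array([.629,.304,.2]),0)
E
```

```text
[[297.3999938964844, 148.5], [337.29998779296875, 146.39999389648438], [340.29998779296875, 204.1999969482422], [300.5, 206.3000030517578]] [[0.5965, 0.3236], [0.6332, 0.3417], [0.6614, 0.2868], [0.6231, 0.2677]] [0.62854015 0.30496018]
0.0409 26.3
0.0617 -62.8
tri with side (array([0.62855468, 0.30469393, 0.0184877 ]), np.float64(0.00013292144689181336))
t 18.4 pos [0.6291 0.3007 0.1885] yaw 23.3 tgt [0.629 0.304 0.2  ] slide [  3.    1.2 -11.5] rot [-0.001  0.002 -0.001] gw 0.749 j [-0.05  0.51 -0.63  1.34  0.29  1.39 -0.26]
```

Call:
send_rows:
  motion:
    - {"claw": 0.5, "slide": [4, 1, 45], "delta_rot": [0, 0, -0.056]}
    - {"claw": 0.5, "slide": [4, 1, 90], "delta_rot": [0, 0, -0.056]}
    - {"claw": 0.5, "slide": [4, 1, 135], "delta_rot": [0, 0, -0.056]}
    - {"claw": 0.5, "slide": [4, 1, 170], "delta_rot": [0, 0, -0.056]}
    - {"claw": 0.5, "slide": [4, 1, 187], "delta_rot": [0, 0, -0.056]}

```text
time: 18.9
position: [0.6275, 0.3047, -0.001]
tool_rot: [-1.654, -2.67, 0.006]
ft_force: [0.3, -0.6, 0.0]
grip_width: 0.753
grip_force: 0.0
```

Call:
send_rows:
  motion:
    - {"claw": -0.2, "slide": [0, 0, 0], "delta_rot": [0, 0, 0]}
    - {"claw": -0.2, "slide": [0, 0, 0], "delta_rot": [0, 0, 0]}
    - {"claw": -0.2, "slide": [0, 0, 0], "delta_rot": [0, 0, 0]}
    - {"claw": -0.2, "slide": [0, 0, 0], "delta_rot": [0, 0, 0]}
    - {"claw": -0.2, "slide": [0, 0, 0], "delta_rot": [0, 0, 0]}
  grip_force: 20

```text
time: 19.4
position: [0.6302, 0.307, 0.0042]
tool_rot: [1.655, 2.667, 0.003]
ft_force: [-1.1, -1.7, 6.4]
grip_width: 0.471
grip_force: 20.0
```

Call:
send_rows:
  motion:
    - {"claw": -0.2, "slide": [0, 0, 0], "delta_rot": [0, 0, 0]}
    - {"claw": -0.2, "slide": [0, 0, 0], "delta_rot": [0, 0, 0]}

```text
time: 19.6
position: [0.6302, 0.307, 0.0042]
tool_rot: [1.655, 2.667, 0.003]
ft_force: [-1.3, -0.8, 6.6]
grip_width: 0.479
grip_force: 20.0
```

Call:
send_rows:
  motion:
    - {"claw": -0.2, "slide": [0, 0, -8], "delta_rot": [0, 0, 0]}
    - {"claw": -0.2, "slide": [0, 0, -25], "delta_rot": [0, 0, 0]}
    - {"claw": -0.2, "slide": [0, 0, -60], "delta_rot": [0, 0, 0]}
    - {"claw": -0.2, "slide": [0, 0, -110], "delta_rot": [0, 0, 0]}
    - {"claw": -0.2, "slide": [0, 0, -160], "delta_rot": [0, 0, 0]}

```text
time: 20.1
position: [0.6284, 0.3062, 0.1639]
tool_rot: [1.656, 2.669, -0.002]
ft_force: [0.5, 0.1, -0.7]
grip_width: 0.478
grip_force: 20.0
```

Call:
send_rows:
  motion:
    - {"claw": -0.2, "slide": [0, 0, -45], "delta_rot": [0, 0, -0.14]}
    - {"claw": -0.2, "slide": [0, 0, -55], "delta_rot": [0, 0, -0.28]}
    - {"claw": -0.2, "slide": [0, 0, -55], "delta_rot": [0, 0, -0.42]}
    - {"claw": -0.2, "slide": [0, 0, -55], "delta_rot": [0, 0, -0.55]}
    - {"claw": -0.2, "slide": [0, 0, -55], "delta_rot": [0, 0, -0.55]}

```text
time: 20.6
position: [0.6289, 0.3065, 0.2179]
tool_rot: [0.868, 3.018, -0.0]
ft_force: [-0.3, 0.5, -0.1]
grip_width: 0.477
grip_force: 20.0
```

```bash
python3 - <<'E'
from h import *
pose(CY+np.pi/2,0,case(0,28,220),0); print(tool()[0]["ft_force"])
# tin offset in hand + gripper geometry from wrist image
im=ctrl.get_image("wrist");cv2.imwrite("pics/w11.png",im["color"]);c=cam(im);s,M,p=tool();hsv=cv2.cvtColor(im["color"],cv2.COLOR_BGR2HSV)
k=cv2.inRange(hsv,(105,120,60),(130,255,255));k[:150]=0
q=max(cv2.findContours(k,0,cv2.CHAIN_APPROX_NONE)[0],key=cv2.contourArea);print(cv2.boundingRect(q),cv2.contourArea(q))
for z in (-20,-15,-10): print(z,proj(c,p+M@[.031,0.021,z/1000]).round(1),proj(c,p+M@[.031,-.021,z/1000]).round(1))
E
```

```text
t 20.6 pos [0.6289 0.3065 0.2179] yaw 57.9 tgt [0.4159 0.3642 0.22  ] slide [211.  -64.3  -2.4] rot [-1.000e-03  1.000e-03 -1.902e+00] gw 0.477 j [ 0.    0.52 -0.74  1.29  0.35  1.46  0.3 ]
[-0.26442711  0.53524507 -0.10814431]
(275, 195, 85, 50) 2317.5
-20 [359.1 193.3] [270.7 193. ]
-15 [357.8 191. ] [272.2 190.6]
-10 [356.6 188.7] [273.5 188.4]
```

Call:
send_rows:
  motion:
    - {"claw": -0.2, "slide": [35, -10, -2], "delta_rot": [0, 0, -0.14]}
    - {"claw": -0.2, "slide": [80, -24, -2], "delta_rot": [0, 0, -0.28]}
    - {"claw": -0.2, "slide": [125, -38, -2], "delta_rot": [0, 0, -0.42]}
    - {"claw": -0.2, "slide": [170, -52, -2], "delta_rot": [0, 0, -0.56]}
    - {"claw": -0.2, "slide": [211, -64, -2], "delta_rot": [0, 0, -0.7]}

```text
time: 21.15
position: [0.4135, 0.3652, 0.2187]
tool_rot: [-0.224, 3.133, -0.003]
ft_force: [0.1, 1.3, -0.9]
grip_width: 0.479
grip_force: 20.0
```

Call:
send_rows:
  motion:
    - {"claw": -0.2, "slide": [0, 0, 0], "delta_rot": [0, 0, -0.14]}
    - {"claw": -0.2, "slide": [0, 0, 0], "delta_rot": [0, 0, -0.28]}
    - {"claw": -0.2, "slide": [0, 0, 0], "delta_rot": [0, 0, -0.42]}
    - {"claw": -0.2, "slide": [0, 0, 0], "delta_rot": [0, 0, -0.56]}
    - {"claw": -0.2, "slide": [0, 0, 0], "delta_rot": [0, 0, -0.7]}

```text
time: 21.65
position: [0.4159, 0.3645, 0.2189]
tool_rot: [-1.284, 2.867, -0.003]
ft_force: [0.4, -0.6, -1.2]
grip_width: 0.473
grip_force: 20.0
```

Call:
send_rows:
  motion:
    - {"claw": -0.2, "slide": [0, 0, 0], "delta_rot": [0, 0, -0.14]}
    - {"claw": -0.2, "slide": [0, 0, 0], "delta_rot": [0, 0, -0.28]}
    - {"claw": -0.2, "slide": [0, 0, 0], "delta_rot": [0, 0, -0.42]}
    - {"claw": -0.2, "slide": [0, 0, 0], "delta_rot": [0, 0, -0.5]}
    - {"claw": -0.2, "slide": [0, 0, 0], "delta_rot": [0, 0, -0.5]}

```text
time: 22.15
position: [0.416, 0.3645, 0.2187]
tool_rot: [1.947, -2.465, 0.002]
ft_force: [-0.5, -0.8, -0.9]
grip_width: 0.478
grip_force: 20.0
```

```bash
python3 - <<'E'
from h import *
pose(CY+np.pi/2,0,case(-1,28,80),4.2);print(tool()[0]["ft_force"])
E
```

```text
t 22.15 pos [0.416  0.3645 0.2187] yaw 166.6 tgt [0.4157 0.3632 0.0842] slide [1.200e+00 1.000e-01 1.345e+02] rot [-0.001 -0.001 -0.005] gw 0.478 j [ 0.26  0.31 -1.21  1.66  0.29  1.38  1.91]
[-0.48986609 -0.75952068 -0.92905597]
```

Call:
send_rows:
  motion:
    - {"claw": -0.2, "slide": [1, 0, 35], "delta_rot": [0, 0, -0.005]}
    - {"claw": -0.2, "slide": [1, 0, 75], "delta_rot": [0, 0, -0.005]}
    - {"claw": -0.2, "slide": [1, 0, 110], "delta_rot": [0, 0, -0.005]}
    - {"claw": -0.2, "slide": [1, 0, 134], "delta_rot": [0, 0, -0.005]}
    - {"claw": -0.2, "slide": [1, 0, 134], "delta_rot": [0, 0, -0.005]}

```text
time: 22.65
position: [0.4141, 0.3612, 0.0814]
tool_rot: [1.948, -2.456, 0.002]
ft_force: [-0.3, -1.0, -0.9]
grip_width: 0.477
grip_force: 20.0
```

```bash
python3 - <<'E'
from h import *
pose(CY+np.pi/2,0,case(-1,28,27),4.2);print(tool()[0]["ft_force"])
E
```

```text
t 22.65 pos [0.4141 0.3612 0.0814] yaw 166.8 tgt [0.4157 0.3632 0.0312] slide [-2.6 -1.3 50.2] rot [ 0.003 -0.006 -0.001] gw 0.477 j [ 0.16  0.44 -1.11  1.83  0.43  1.15  1.81]
[-0.34157449 -0.95177875 -0.9079592 ]
```

Call:
send_rows:
  motion:
    - {"claw": -0.2, "slide": [0, 0, 15], "delta_rot": [0, 0, 0]}
    - {"claw": -0.2, "slide": [0, 0, 30], "delta_rot": [0, 0, 0]}
    - {"claw": -0.2, "slide": [0, 0, 42], "delta_rot": [0, 0, 0]}
    - {"claw": -0.2, "slide": [0, 0, 46], "delta_rot": [0, 0, 0]}
    - {"claw": -0.2, "slide": [0, 0, 46], "delta_rot": [0, 0, 0]}

```text
time: 23.15
position: [0.4162, 0.3624, 0.0382]
tool_rot: [1.954, -2.458, 0.004]
ft_force: [-1.1, -1.2, 0.4]
grip_width: 0.476
grip_force: 20.0
```

```bash
python3 - <<'E'
from h import *
pose(CY+np.pi/2,0,case(-1,28,26),4.2);print(tool()[0]["ft_force"])
E
```

```text
t 23.15 pos [0.4162 0.3624 0.0382] yaw 167.0 tgt [0.4157 0.3632 0.0302] slide [-0.7  0.6  8. ] rot [-0.001 -0.003  0.001] gw 0.476 j [ 0.11  0.5  -1.06  1.86  0.49  1.08  1.77]
[-1.07114137 -1.17109783  0.40067442]
```

Call:
send_rows:
  motion:
    - {"claw": -0.2, "slide": [0, 0, 3], "delta_rot": [0, 0, 0]}
    - {"claw": -0.2, "slide": [0, 0, 6], "delta_rot": [0, 0, 0]}
    - {"claw": -0.2, "slide": [0, 0, 6], "delta_rot": [0, 0, 0]}

```text
time: 23.45
position: [0.4164, 0.3629, 0.0343]
tool_rot: [1.955, -2.458, 0.006]
ft_force: [-3.3, -7.3, 14.6]
grip_width: 0.47
grip_force: 20.0
```

Call:
send_rows:
  motion:
    - {"claw": -0.2, "slide": [0, 0, 2], "delta_rot": [0, 0, 0]}
    - {"claw": -0.2, "slide": [0, 0, 2], "delta_rot": [0, 0, 0]}

```text
time: 23.65
position: [0.4166, 0.3634, 0.0336]
tool_rot: [1.956, -2.459, 0.006]
ft_force: [-5.0, -10.4, 23.2]
grip_width: 0.474
grip_force: 20.0
```

```bash
python3 - <<'E'
from h import *
pose(CY+np.pi/2,0,case(-1,28,25),4.2);print(tool()[0]["ft_force"])
E
```

```text
t 23.65 pos [0.4166 0.3634 0.0336] yaw 167.0 tgt [0.4157 0.3632 0.0292] slide [0.4 0.8 4.4] rot [-0.003 -0.003  0.002] gw 0.474 j [ 0.11  0.5  -1.06  1.86  0.5   1.07  1.77]
[ -5.00855966 -10.4036453   23.15353699]
```

Call:
send_rows:
  motion:
    - {"claw": -0.2, "slide": [0, 0, -4], "delta_rot": [0, 0, 0]}
    - {"claw": -0.2, "slide": [2, 0, -4], "delta_rot": [0, 0, 0]}
    - {"claw": -0.2, "slide": [2, 0, -4], "delta_rot": [0, 0, 0]}
    - {"claw": -0.2, "slide": [2, 0, -2], "delta_rot": [0, 0, 0]}
    - {"claw": -0.2, "slide": [2, 0, -2], "delta_rot": [0, 0, 0]}

```text
time: 24.15
position: [0.4156, 0.3617, 0.0336]
tool_rot: [1.956, -2.458, 0.003]
ft_force: [-2.5, -3.7, 10.2]
grip_width: 0.476
grip_force: 20.0
```

Call:
send_rows:
  motion:
    - {"claw": -0.2, "slide": [0, 0, 1.5], "delta_rot": [0, 0, 0]}
    - {"claw": -0.2, "slide": [0, 0, 1.5], "delta_rot": [0, 0, 0]}

```text
time: 24.35
position: [0.4155, 0.3617, 0.0334]
tool_rot: [1.956, -2.458, 0.005]
ft_force: [-4.9, -6.7, 21.6]
grip_width: 0.479
grip_force: 20.0
```

```bash
python3 - <<'E'
from h import *
pose(CY+np.pi/2,0,case(-1,28,25),4.2);print(tool()[0]["ft_force"],tool()[0]["torque"])
E
```

```text
t 24.35 pos [0.4155 0.3617 0.0334] yaw 167.0 tgt [0.4157 0.3632 0.0292] slide [-1.5  0.2  4.2] rot [-0.002 -0.002  0.002] gw 0.479 j [ 0.11  0.5  -1.06  1.87  0.5   1.07  1.77]
[-4.90926244 -6.74840112 21.60235631] [-1.29681051  1.14845126 -0.0665005 ]
```

```bash
python3 - <<'E'
import cv2,numpy as np
d=cv2.imread("pics/d9.png")[215:355,230:410];s=cv2.imread("pics/s9.png")[180:320,170:350];w=cv2.imread("pics/w11.png")[0:240,120:520]
top=np.hstack([cv2.resize(d,(400,300),interpolation=cv2.INTER_CUBIC),cv2.resize(s,(400,300),interpolation=cv2.INTER_CUBIC)])
from bench import ctrl
n=ctrl.get_image("scene")["color"][180:320,170:350];
bot=np.hstack([cv2.resize(w,(400,300)),cv2.resize(n,(400,300),interpolation=cv2.INTER_CUBIC)])
cv2.imwrite("pics/v10.png",np.vstack([top,bot]))
E
```

```text
(no output)
```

View pics/v10.png

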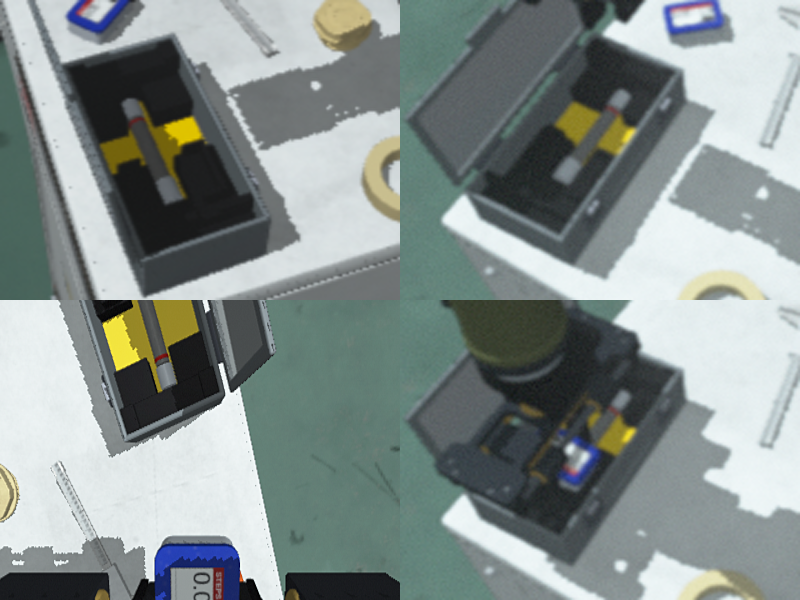

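The top crops show the gauge lying aligned in its trough. The bottom-right crop shows the tin in the fingers over its pocket, with the gauge's far plug visible beyond. The remaining contact is light, so I'll ease the preload and open.

Call:
send_rows:
  motion:
    - {"claw": -0.2, "slide": [-0.5, 0, -3], "delta_rot": [0, 0, 0]}
    - {"claw": -0.2, "slide": [-0.5, 0, -3], "delta_rot": [0, 0, 0]}

```text
time: 24.6
position: [0.4157, 0.3622, 0.034]
tool_rot: [-1.956, 2.458, -0.001]
ft_force: [0.2, 0.2, -2.2]
grip_width: 0.477
grip_force: 20.0
```

Call:
send_rows:
  motion:
    - {"claw": 0.1, "slide": [0, 0, 0], "delta_rot": [0, 0, 0]}
    - {"claw": 0.1, "slide": [0, 0, 0], "delta_rot": [0, 0, 0]}
    - {"claw": 0.1, "slide": [0, 0, 0], "delta_rot": [0, 0, 0]}
    - {"claw": 0.1, "slide": [0, 0, 0], "delta_rot": [0, 0, 0]}

```text
time: 25.0
position: [0.4156, 0.3618, 0.0338]
tool_rot: [1.956, -2.458, 0.002]
ft_force: [0.8, -1.1, 1.0]
grip_width: 0.547
grip_force: 0.0
```

```bash
python3 - <<'E'
from h import *
pose(CY+np.pi/2,0,case(-1,28,25),4.2);print(tool()[0]["ft_force"])
E
```

```text
t 25.0 pos [0.4156 0.3618 0.0338] yaw 167.0 tgt [0.4157 0.3632 0.0292] slide [-1.4  0.2  4.6] rot [-0.    -0.001  0.002] gw 0.547 j [ 0.11  0.5  -1.06  1.87  0.5   1.07  1.77]
[ 0.82682083 -1.07717765  0.9615656 ]
```

Call:
send_rows:
  motion:
    - {"claw": 0.1, "slide": [0, 0, -15], "delta_rot": [0, 0, 0]}
    - {"claw": 0.1, "slide": [0, 0, -50], "delta_rot": [0, 0, 0]}
    - {"claw": 0.1, "slide": [0, 0, -100], "delta_rot": [0, 0, 0]}
    - {"claw": 0.1, "slide": [0, 0, -150], "delta_rot": [0, 0, 0]}
    - {"claw": 0.1, "slide": [0, 0, -200], "delta_rot": [0, 0, 0]}

```text
time: 25.5
position: [0.4149, 0.3623, 0.2369]
tool_rot: [-1.957, 2.457, -0.002]
ft_force: [1.4, 0.2, -0.3]
grip_width: 0.548
grip_force: 0.0
```

Call:
send_rows:
  motion:
    - {"claw": 0.1, "slide": [0, 0, 0], "delta_rot": [0, 0, 0]}
    - {"claw": 0.1, "slide": [0, 0, 0], "delta_rot": [0, 0, 0]}

```text
time: 25.7
position: [0.416, 0.3628, 0.2359]
tool_rot: [-1.954, 2.456, -0.004]
ft_force: [-0.4, 0.3, 0.3]
grip_width: 0.549
grip_force: 0.0
```

```bash
cat > tin.py <<'E'
from h import *
def blue(im,roi):
    x,y,w,h=roi;k=np.zeros(im.shape[:2],np.uint8);k[y:y+h,x:x+w]=cv2.inRange(cv2.cvtColor(im,cv2.COLOR_BGR2HSV),(100,90,40),(130,255,255))[y:y+h,x:x+w]
    k=cv2.morphologyEx(k,cv2.MORPH_CLOSE,np.ones((5,5)))
    q=max(cv2.findContours(k,0,cv2.CHAIN_APPROX_NONE)[0],key=cv2.contourArea);return q
def toc(X): d=np.array(X)-CO;return np.round([d@EX*1000,d@EY*1000,d[2]*1000],1)
E
python3 - <<'E'
from tin import *
w=ctrl.get_image("wrist");cv2.imwrite("pics/w12b.png",w["color"]);c=cam(w);q=blue(w["color"],(150,60,340,165));b=cv2.boxPoints(cv2.minAreaRect(q));
print("wrist",cv2.contourArea(q),b.mean(0));W=np.array([onz(c,p,.048) for p in b]);print([toc(x)[:2].tolist() for x in W],toc(W.mean(0)))
for n,r in (("scene",(170,180,140,120)),("side",(230,215,130,150))):
    i=ctrl.get_image(n)["color"];cv2.imwrite(f"pics/{n}12.png",i);q=blue(i,r);b2=cv2.boxPoints(cv2.minAreaRect(q));print(n,cv2.contourArea(q),b2.round(0).tolist(),toc(onz(C[n],b2.mean(0),.048)));x,e=tri((c,b.mean(0)),(C[n],b2.mean(0)));print("  tri",toc(x),e)
pose(CY+np.pi/2,0,case(-1,28,25),4.2)
E
```

```text
wrist 2072.5 [318. 177.]
[[-31.0, 7.8], [-31.1, 49.7], [32.8, 50.8], [33.0, 7.2]] [ 0.9 28.9 48. ]
scene 588.5 [[223.0, 252.0], [234.0, 234.0], [262.0, 251.0], [251.0, 269.0]] [ 0.2 27.1 48. ]
  tri [-0.8 28.5 51. ] 0.0005552861724194627
side 631.5 [[288.0, 285.0], [323.0, 279.0], [327.0, 300.0], [292.0, 306.0]] [-2.3 26.8 48. ]
  tri [-0.9 29.1 52.2] 0.0004805128289929951
t 25.85 pos [0.415  0.3613 0.2329] yaw 167.0 tgt [0.4157 0.3632 0.0292] slide [ -2.5  -0.4 203.7] rot [ 0.    -0.003  0.002] gw 0.548 j [ 0.28  0.29 -1.22  1.64  0.28  1.4   1.93]
```

```bash
python3 - <<'E'
from tin import *
S,D=C["scene"],C["side"]
def cen(f,r):
    q=blue(cv2.imread(f),r);return q,cv2.boxPoints(cv2.minAreaRect(q)),cv2.minAreaRect(q)[1]
a=cen("pics/scene0.png",(280,170,50,35));b=cen("pics/side0.png",(255,200,40,40));print("bench",tri((S,a[1].mean(0)),(D,b[1].mean(0))))
a=cen("pics/scene12.png",(170,180,140,120));b=cen("pics/side12.png",(230,215,130,150));print("case",tri((S,a[1].mean(0)),(D,b[1].mean(0))))
q=cen("pics/w10.png",(200,100,240,122));print("w10 dims px",q[2]); q=cen("pics/w12b.png",(150,60,340,165));print("w12 dims",q[2],q[1].tolist())
# compare model projection of tin lid at heights (case), corner match, in w12b
w=ctrl.get_image("wrist");c=cam(w);qq=blue(w["color"],(150,60,340,165));print(cv2.approxPolyDP(cv2.convexHull(qq),3,True)[:,0].tolist())
for z in(48,52,56): print(z,[proj(c,case(x,y,z)).round(1).tolist() for x,y in((31,7),(31,49),(-31,49),(-31,7))])
print("on-bench model w10 unavailable pose")
E
```

```text
bench (array([0.63046909, 0.30371694, 0.0165495 ]), np.float64(0.00018425233055531235))
case (array([0.41502048, 0.36282294, 0.05130232]), np.float64(0.00025257965860894425))
w10 dims px (58.303436279296875, 40.32200241088867)
w12 dims (56.0, 38.0) [[299.0, 149.0], [337.0, 149.0], [337.0, 205.0], [299.0, 205.0]]
[[333, 153], [335, 204], [329, 208], [300, 207], [298, 155]]
48 [[297.5, 206.0], [334.4, 206.1], [335.3, 151.5], [296.9, 151.4]]
52 [[297.3, 207.0], [334.6, 207.1], [335.5, 151.9], [296.6, 151.8]]
56 [[297.1, 208.0], [334.8, 208.1], [335.7, 152.2], [296.4, 152.1]]
on-bench model w10 unavailable pose
```

```bash
python3 - <<'E'
from tin import *
S,D=C["scene"],C["side"]
m=lambda u,v,ox,oy:(ox+u/400*180,oy+v/300*140)
for n,a,b in (("near",(167,170),(168,187)),("far",(219,98),(130,106)),("near end",(158,180),(175,199)),("far end",(226,90),(126,98))):
    x,e=tri((S,m(*a,170,180)),(D,m(*b,230,215)));print(n,toc(x),round(e*1000,1))
for f,n,oy in (("s9","scene",0),("d9","side",0)):
    i=cv2.imread(f"pics/{f}.png");h=cv2.cvtColor(i,cv2.COLOR_BGR2HSV);r={"scene":(170,180,140,120),"side":(230,215,130,150)}[n];x,y,w,hh=r
    k=((h[...,0]<8)|(h[...,0]>172))&(h[...,1]>120)&(h[...,2]>50);kk=np.argwhere(k[y:y+hh,x:x+w])+[y,x];print(n,"red",len(kk),kk.mean(0)[::-1] if len(kk) else None)
E
```

```text
near [-0.1 26.5 15.5] 1.5
far [  1.7 -66.5  15.6] 0.6
near end [-0.6 41.  18.7] 1.1
far end [  1.6 -78.8  13.3] 0.1
scene red 0 None
side red 15 [283. 253.]
```

Call:
send_rows:
  motion:
    - {"claw": -1, "slide": [0, 0, 45], "delta_rot": [0, 0, 0]}
    - {"claw": -1, "slide": [0, 0, 90], "delta_rot": [0, 0, 0]}
    - {"claw": -1, "slide": [0, 0, 130], "delta_rot": [0, 0, 0]}
    - {"claw": -1, "slide": [0, 0, 155], "delta_rot": [0, 0, 0]}
    - {"claw": -1, "slide": [0, 0, 165], "delta_rot": [0, 0, 0]}
  grip_force: 10

```text
time: 26.4
position: [0.4133, 0.36, 0.0651]
tool_rot: [1.953, -2.452, 0.0]
ft_force: [0.6, -0.5, 0.0]
grip_width: 0.185
grip_force: 0.0
```

Call:
send_rows:
  motion:
    - {"claw": -1, "slide": [0, 0, 0], "delta_rot": [0, 0, 0]}
    - {"claw": -1, "slide": [0, 0, 5], "delta_rot": [0, 0, 0]}
    - {"claw": -1, "slide": [0, 0, 10], "delta_rot": [0, 0, 0]}

```text
time: 26.7
position: [0.4165, 0.3628, 0.0602]
tool_rot: [-1.954, 2.457, -0.002]
ft_force: [0.2, -1.0, 1.0]
grip_width: 0.01
grip_force: 0.0
```

Call:
send_rows:
  motion:
    - {"claw": -1, "slide": [0, 0, 3], "delta_rot": [0, 0, 0]}
    - {"claw": -1, "slide": [0, 0, 5], "delta_rot": [0, 0, 0]}
    - {"claw": -1, "slide": [0, 0, 5], "delta_rot": [0, 0, 0]}

```text
time: 27.0
position: [0.4157, 0.3618, 0.054]
tool_rot: [1.956, -2.458, 0.002]
ft_force: [-0.1, 0.4, 0.0]
grip_width: 0.009
grip_force: 0.0
```

Call:
send_rows:
  motion:
    - {"claw": -1, "slide": [0, 0, 3], "delta_rot": [0, 0, 0]}
    - {"claw": -1, "slide": [0, 0, 5], "delta_rot": [0, 0, 0]}
    - {"claw": -1, "slide": [0, 0, 5], "delta_rot": [0, 0, 0]}

```text
time: 27.3
position: [0.4163, 0.3626, 0.0511]
tool_rot: [-1.955, 2.458, -0.004]
ft_force: [-2.2, -4.0, 13.4]
grip_width: 0.005
grip_force: 7.6
```

Call:
send_rows:
  motion:
    - {"claw": -1, "slide": [0, 0, 3], "delta_rot": [0, 0, 0]}
    - {"claw": -1, "slide": [0, 0, 3], "delta_rot": [0, 0, 0]}

```text
time: 27.5
position: [0.4164, 0.3627, 0.0506]
tool_rot: [-1.956, 2.458, -0.007]
ft_force: [-7.5, -10.9, 34.1]
grip_width: 0.006
grip_force: 17.9
```

Call:
send_rows:
  motion:
    - {"claw": -1, "slide": [0, 0, -20], "delta_rot": [0, 0, 0]}
    - {"claw": -1, "slide": [25, 0, -25], "delta_rot": [0, 0, 0]}
    - {"claw": -1, "slide": [49, 0, -25], "delta_rot": [0, 0, 0]}
    - {"claw": -1, "slide": [49, 0, -25], "delta_rot": [0, 0, 0]}
    - {"claw": -1, "slide": [49, 0, -22], "delta_rot": [0, 0, 0]}

```text
time: 28.0
position: [0.4054, 0.3139, 0.0683]
tool_rot: [-1.954, 2.459, -0.003]
ft_force: [-0.3, 0.8, 0.4]
grip_width: 0.005
grip_force: 0.0
```

Call:
send_rows:
  motion:
    - {"claw": -1, "slide": [0, 0, 3], "delta_rot": [0, 0, 0]}
    - {"claw": -1, "slide": [0, 0, 5], "delta_rot": [0, 0, 0]}
    - {"claw": -1, "slide": [0, 0, 5], "delta_rot": [0, 0, 0]}

```text
time: 28.3
position: [0.4041, 0.3148, 0.0626]
tool_rot: [1.957, -2.456, 0.0]
ft_force: [0.4, -0.1, 0.7]
grip_width: 0.004
grip_force: 0.0
```

Call:
send_rows:
  motion:
    - {"claw": -1, "slide": [0, 0, 2], "delta_rot": [0, 0, 0]}
    - {"claw": -1, "slide": [0, 0, 4], "delta_rot": [0, 0, 0]}
    - {"claw": -1, "slide": [0, 0, 4], "delta_rot": [0, 0, 0]}

```text
time: 28.6
position: [0.4044, 0.3141, 0.0587]
tool_rot: [1.956, -2.457, 0.002]
ft_force: [0.5, 0.2, 1.0]
grip_width: 0.006
grip_force: 0.0
```

Call:
send_rows:
  motion:
    - {"claw": -1, "slide": [0, 0, 2], "delta_rot": [0, 0, 0]}
    - {"claw": -1, "slide": [0, 0, 3], "delta_rot": [0, 0, 0]}
    - {"claw": -1, "slide": [0, 0, 3], "delta_rot": [0, 0, 0]}

```text
time: 28.9
position: [0.4046, 0.314, 0.0559]
tool_rot: [1.956, -2.458, 0.002]
ft_force: [0.1, -0.0, -0.2]
grip_width: -0.001
grip_force: 0.0
```

Call:
send_rows:
  motion:
    - {"claw": -1, "slide": [0, 0, 2], "delta_rot": [0, 0, 0]}
    - {"claw": -1, "slide": [0, 0, 3], "delta_rot": [0, 0, 0]}
    - {"claw": -1, "slide": [0, 0, 3], "delta_rot": [0, 0, 0]}

```text
time: 29.2
position: [0.4049, 0.3143, 0.054]
tool_rot: [1.956, -2.458, 0.003]
ft_force: [-1.3, -1.7, 9.8]
grip_width: 0.003
grip_force: 4.6
```

Fingertip contact: tin top at TCP 51.5 mm and case rim (z 60) at 54.5 mm, so the tin sits too high or tilted. I'll go up, view it from two wrist positions, and fit its full pose to the masks.

Call:
send_rows:
  motion:
    - {"claw": -1, "slide": [0, 0, -40], "delta_rot": [0, 0, 0]}
    - {"claw": -1, "slide": [0, 0, -90], "delta_rot": [0, 0, 0]}
    - {"claw": -1, "slide": [0, 0, -130], "delta_rot": [0, 0, 0]}
    - {"claw": -1, "slide": [0, 0, -130], "delta_rot": [0, 0, 0]}
    - {"claw": -1, "slide": [0, 0, -130], "delta_rot": [0, 0, 0]}

```text
time: 29.7
position: [0.4051, 0.3142, 0.1836]
tool_rot: [-1.955, 2.458, -0.004]
ft_force: [0.3, 0.2, -0.7]
grip_width: 0.011
grip_force: 0.0
```

```bash
python3 - <<'E'
from h import *
import pickle
V={n:ctrl.get_image(n) for n in("wrist",)}
w=V["wrist"];cv2.imwrite("pics/wa.png",w["color"]);pickle.dump(cam(w),open("wa.pkl","wb"))
for n in("scene","side"): cv2.imwrite(f"pics/{n}a.png",ctrl.get_image(n)["color"])
E
```

Call:
send_rows:
  motion:
    - {"claw": -1, "slide": [-20, 0, 0], "delta_rot": [0, 0, 0]}
    - {"claw": -1, "slide": [-49, 0, 0], "delta_rot": [0, 0, 0]}
    - {"claw": -1, "slide": [-49, 0, 0], "delta_rot": [0, 0, 0]}
    - {"claw": -1, "slide": [-49, 0, 0], "delta_rot": [0, 0, 0]}

```text
time: 30.25
position: [0.4141, 0.3623, 0.1815]
tool_rot: [1.957, -2.453, -0.001]
ft_force: [-0.3, -0.0, 0.3]
grip_width: 0.009
grip_force: 0.0
```

```bash
cat > tinfit.py <<'E'
from tin import *
import pickle
from scipy.optimize import minimize
def mask(im,roi):
    q=blue(im,roi);k=np.zeros(im.shape[:2],np.uint8);cv2.drawContours(k,[cv2.convexHull(q)],-1,1,-1);return k
def fit(views,p0):
    # p: x,y,z of lid-top centre, rx,ry tilt, yaw of 62 mm axis ; lid slab 42x62, 4 mm thick
    B=np.array([[sx*.031,sy*.021,z] for sx in(-1,1) for sy in(-1,1) for z in(0,-.006)])
    def cost(p):
        M=R.from_euler("xyz",[p[3],p[4],0]).as_matrix()@R.from_euler("z",p[5]).as_matrix();X=B@M.T+p[:3];t=0
        for c,k in views:
            U=np.array([proj(c,x) for x in X]);h=cv2.convexHull((U*16).round().astype(np.int32));m=np.zeros_like(k);cv2.fillConvexPoly(m,h,1,shift=4);t+=1-(m&k).sum()/(m|k).sum()
        return t/len(views)
    best=None
    for dt in((0,0),(.15,0),(-.15,0),(0,.15),(0,-.15)):
        q=np.array(p0,float);q[3]+=dt[0];q[4]+=dt[1]
        s=np.vstack([q]+[q+np.eye(6)[i]*[.006,.006,.008,.12,.12,.08][i] for i in range(6)])
        r=minimize(cost,q,method="Nelder-Mead",options=dict(initial_simplex=s,maxiter=500,xatol=1e-4,fatol=1e-4))
        if best is None or r.fun<best.fun: best=r
    M=R.from_euler("xyz",[best.x[3],best.x[4],0]).as_matrix();print("IoU",round(1-best.fun,3),"lid xyz",best.x[:3].round(4),"case",toc(best.x[:3]),"normal in case",np.round([M[:,2]@EX,M[:,2]@EY],3),"yaw",np.degrees(best.x[5]).round(1))
    return best.x
E
python3 - <<'E'
from tinfit import *
w=ctrl.get_image("wrist");cv2.imwrite("pics/wb.png",w["color"]);cb=cam(w);pickle.dump(cb,open("wb.pkl","wb"))
ca=pickle.load(open("wa.pkl","rb"));R1=(150,40,340,182)
A=cv2.imread("pics/wa.png");va=(ca,mask(A,R1));vb=(cb,mask(w["color"],R1))
vs=[(C[n],mask(cv2.imread(f"pics/{n}a.png"),r)) for n,r in(("scene",(170,180,140,120)),("side",(230,215,130,150)))]
print([int(v[1].sum()) for v in [va,vb]+vs])
p0=[*case(0,28,50),0,0,CY]
fit([va,vb],p0);fit([va,vb]+vs,p0);fit(vs,p0)
W2=pickle.load(open("w2.pkl","rb"))
vt=[(W2,mask(cv2.imread("pics/w2.png"),(280,30,130,90))),(C["scene"],mask(cv2.imread("pics/scene0.png"),(280,170,50,35))),(C["side"],mask(cv2.imread("pics/side0.png"),(255,200,40,40)))]
print("bench ref");fit(vt,[.629,.304,.02,0,0,np.radians(116)])
E
```

```text
[682, 2881, 645, 709]
IoU 0.621 lid xyz [0.4158 0.3656 0.0489] case [ 1.4 28.4 48.9] normal in case [0.016 0.019] yaw 77.1
IoU 0.761 lid xyz [0.4161 0.3621 0.0522] case [-2.  27.3 52.2] normal in case [-0.216 -0.11 ] yaw 76.8
IoU 0.955 lid xyz [0.4166 0.3617 0.0514] case [-2.2 26.8 51.4] normal in case [-0.241 -0.09 ] yaw 77.7
bench ref
IoU 0.931 lid xyz [0.6294 0.3047 0.0215] case [  -9.5 -193.4   21.5] normal in case [ 0.082 -0.14 ] yaw 117.5
```

The scene and side views put the tin's hinge-side edge up on a stop (tilt ≈ 0.24 rad), so the case lies a few mm further right than my estimate. I'll re-measure the case relative to the tool from the local wrist view.

```bash
python3 - <<'E'
from tinfit import *
cb=pickle.load(open("wb.pkl","rb"));W=cv2.imread("pics/wb.png");hsv=cv2.cvtColor(W,cv2.COLOR_BGR2HSV)
k=cv2.inRange(hsv,(18,110,50),(34,255,255));k[225:]=0
for q in cv2.findContours(k,0,cv2.CHAIN_APPROX_NONE)[0]:
    if cv2.contourArea(q)>60: print(cv2.contourArea(q),[(p.tolist(),toc(onz(cb,p,.005))[:2].tolist()) for p in cv2.approxPolyDP(q,2.5,True)[:,0]])
g=W.mean(2).astype(int);np.set_printoptions(linewidth=250)
for x in (-70,-40,20): pass
# expected projections
for n,X in dict(wellI=(-48,0,5),wellJ=(-48,-46,5),rimOutR=(-53,-23,60),rimInR=(-48,-23,60),farR=(-53,-104,60),nearR=(-53,104,60)).items(): print(n,proj(cb,case(*X)).round(1))
u0=proj(cb,case(-90,-23,60));u1=proj(cb,case(-30,-23,60));t=np.linspace(0,1,61)
print("profile x -90..-30 at y -23 z60:",[int(g[int(round(v)),int(round(u))]) if 0<=v<400 and 0<=u<640 else -1 for u,v in (u0+(u1-u0)*s for s in t)])
fit([(cb,mask(W,(150,40,340,182)))],[*case(0,28,50),0,0,CY])
E
```

```text
1084.5 [([247, 190], [11.5, -46.3]), ([249, 217], [42.5, -45.5]), ([288, 217], [42.3, -1.8]), ([289, 190], [11.3, -0.2])]
1659.0 [([218, 189], [10.5, -78.1]), ([216, 182], [2.7, -79.7]), ([220, 174], [-6.2, -74.8]), ([292, 176], [-4.4, 3.3]), ([292, 172], [-8.7, 3.3]), ([287, 171], [-9.8, -2.1]), ([287, 138], [-45.0, -1.5]), ([244, 138], [-44.8, -46.9]), ([246, 168], [-12.9, -46.3]), ([240, 173], [-7.4, -53.0]), ([216, 173], [-7.2, -79.0])]
wellI [288.3 135.2]
wellJ [244.7 134.9]
rimOutR [257.1 132.6]
rimInR [257.3 138.3]
farR [165.4 132.1]
nearR [400.5 133.4]
profile x -90..-30 at y -23 z60: [238, 238, 239, 240, 241, 241, 252, 133, 125, 135, 140, 143, 142, 141, 143, 144, 144, 143, 145, 143, 143, 142, 141, 141, 141, 140, 141, 141, 141, 140, 140, 139, 142, 120, 79, 92, 58, 56, 110, 131, 155, 157, 188, 183, 181, 181, 182, 181, 182, 182, 181, 181, 182, 181, 181, 181, 181, 181, 182, 183, 138]
IoU 0.988 lid xyz [0.416  0.3652 0.0483] case [ 1.  28.1 48.3] normal in case [-0.053 -0.101] yaw 77.6
```

```bash
python3 - <<'E'
from h import *
pose(CY+np.pi/2,0,case(0,28,34),0)
E
```

```text
t 30.3 pos [0.4147 0.3614 0.1817] yaw 167.1 tgt [0.4159 0.3642 0.034 ] slide [ -3.4  -0.8 147.7] rot [ 0.001 -0.003  0.003] gw 0.006 j [ 0.26  0.34 -1.21  1.72  0.33  1.32  1.89]
```

Call:
send_rows:
  motion:
    - {"claw": 0.3, "slide": [-2, -1, 5], "delta_rot": [0, 0, 0]}
    - {"claw": 0.3, "slide": [-2, -1, 20], "delta_rot": [0, 0, 0]}
    - {"claw": 0.3, "slide": [-2, -1, 40], "delta_rot": [0, 0, 0]}
    - {"claw": 0.3, "slide": [-2, -1, 60], "delta_rot": [0, 0, 0]}
    - {"claw": 0.3, "slide": [-2, -1, 80], "delta_rot": [0, 0, 0]}
  grip_force: 20

```text
time: 30.8
position: [0.4171, 0.3622, 0.1011]
tool_rot: [1.954, -2.459, 0.003]
ft_force: [-0.2, 0.4, -0.3]
grip_width: 0.373
grip_force: 0.0
```

Call:
send_rows:
  motion:
    - {"claw": 0.3, "slide": [0, 0, 0], "delta_rot": [0, 0, 0]}
    - {"claw": 0.3, "slide": [0, 0, 15], "delta_rot": [0, 0, 0]}
    - {"claw": 0.3, "slide": [0, 0, 40], "delta_rot": [0, 0, 0]}
    - {"claw": 0.3, "slide": [0, 0, 60], "delta_rot": [0, 0, 0]}
    - {"claw": 0.3, "slide": [0, 0, 66], "delta_rot": [0, 0, 0]}

```text
time: 31.3
position: [0.4164, 0.3624, 0.0351]
tool_rot: [1.954, -2.456, 0.002]
ft_force: [-0.6, -0.4, -0.0]
grip_width: 0.646
grip_force: 0.0
```

Call:
send_rows:
  motion:
    - {"claw": -0.2, "slide": [0, 0, 0], "delta_rot": [0, 0, 0]}
    - {"claw": -0.2, "slide": [0, 0, 0], "delta_rot": [0, 0, 0]}
    - {"claw": -0.2, "slide": [0, 0, 0], "delta_rot": [0, 0, 0]}
    - {"claw": -0.2, "slide": [0, 0, 0], "delta_rot": [0, 0, 0]}

```text
time: 31.7
position: [0.4176, 0.3643, 0.0381]
tool_rot: [-1.955, 2.457, -0.002]
ft_force: [-0.2, 0.8, 1.9]
grip_width: 0.48
grip_force: 20.0
```

Call:
send_rows:
  motion:
    - {"claw": -0.2, "slide": [0, 0, -3], "delta_rot": [0, 0, 0]}
    - {"claw": -0.2, "slide": [3, 0, -3], "delta_rot": [0, 0, 0]}
    - {"claw": -0.2, "slide": [5, 0, -3], "delta_rot": [0, 0, 0]}
    - {"claw": -0.2, "slide": [5, 0, -3], "delta_rot": [0, 0, 0]}
    - {"claw": -0.2, "slide": [5, 0, 0], "delta_rot": [0, 0, 0]}

```text
time: 32.2
position: [0.4163, 0.359, 0.0373]
tool_rot: [-1.955, 2.458, -0.002]
ft_force: [0.4, 2.9, 7.2]
grip_width: 0.477
grip_force: 20.0
```

Call:
send_rows:
  motion:
    - {"claw": -0.2, "slide": [0, 0, 3], "delta_rot": [0, 0, 0]}
    - {"claw": -0.2, "slide": [0, 0, 3], "delta_rot": [0, 0, 0]}

```text
time: 32.4
position: [0.4167, 0.3609, 0.0351]
tool_rot: [-1.955, 2.455, 0.0]
ft_force: [0.9, 1.3, 5.2]
grip_width: 0.48
grip_force: 20.0
```

Call:
send_rows:
  motion:
    - {"claw": -0.2, "slide": [0, 0, 3], "delta_rot": [0, 0, 0]}
    - {"claw": -0.2, "slide": [0, 0, 5], "delta_rot": [0, 0, 0]}
    - {"claw": -0.2, "slide": [0, 0, 5], "delta_rot": [0, 0, 0]}

```text
time: 32.7
position: [0.4172, 0.3626, 0.031]
tool_rot: [-1.954, 2.452, 0.003]
ft_force: [0.5, 5.6, 7.3]
grip_width: 0.479
grip_force: 20.0
```

```bash
python3 - <<'E'
from tinfit import *
pose(CY+np.pi/2,0,case(0,28,34),0)
vs=[]
for n,r in(("scene",(170,180,140,120)),("side",(230,215,130,150))):
    i=ctrl.get_image(n)["color"];cv2.imwrite(f"pics/{n}c.png",i);vs.append((C[n],mask(i,r)))
print([int(v[1].sum()) for v in vs]);fit(vs,[*case(0,28,50),0,0,CY]);print(tool()[0]["ft_force"],tool()[0]["torque"])
E
```

```text
t 32.7 pos [0.4172 0.3626 0.031 ] yaw 167.1 tgt [0.4159 0.3642 0.034 ] slide [-1.2  1.5 -3. ] rot [-0.003  0.006  0.003] gw 0.479 j [ 0.12  0.51 -1.07  1.87  0.51  1.06  1.76]
[377, 138]
IoU 0.482 lid xyz [ 0.4442  0.3641 -0.0042] case [ 6.4  0.5 -4.2] normal in case [ 0.04 -0.46] yaw 33.6
[-0.0721533   4.45209435  6.67380137] [ 1.02077781 -0.09813599 -0.01030752]
```

Call:
send_rows:
  motion:
    - {"claw": -0.2, "slide": [-1.5, 0, 2], "delta_rot": [0, 0, 0]}
    - {"claw": -0.2, "slide": [-1.5, 0, 5], "delta_rot": [0, 0, 0]}
    - {"claw": -0.2, "slide": [-1.5, 0, 5], "delta_rot": [0, 0, 0]}

```text
time: 33.1
position: [0.4174, 0.3636, 0.0278]
tool_rot: [-1.954, 2.453, -0.001]
ft_force: [-2.9, -2.6, 23.0]
grip_width: 0.476
grip_force: 20.0
```

Call:
send_rows:
  motion:
    - {"claw": -0.2, "slide": [0, 0, 4], "delta_rot": [0, 0, 0]}
    - {"claw": -0.2, "slide": [0, 0, 4], "delta_rot": [0, 0, 0]}

```text
time: 33.3
position: [0.4176, 0.3643, 0.0243]
tool_rot: [-1.954, 2.452, -0.0]
ft_force: [-4.0, -0.8, 24.1]
grip_width: 0.477
grip_force: 20.0
```

Call:
send_rows:
  motion:
    - {"claw": -0.2, "slide": [0, 0, -4], "delta_rot": [0, 0, 0]}
    - {"claw": 0.1, "slide": [0, 0, -6], "delta_rot": [0, 0, 0]}
    - {"claw": 0.1, "slide": [0, 0, -6], "delta_rot": [0, 0, 0]}
    - {"claw": 0.1, "slide": [0, 0, -6], "delta_rot": [0, 0, 0]}

```text
time: 33.7
position: [0.4161, 0.3595, 0.0254]
tool_rot: [1.955, -2.458, 0.002]
ft_force: [0.3, 1.1, 0.5]
grip_width: 0.549
grip_force: 0.0
```

Call:
send_rows:
  motion:
    - {"claw": 0.1, "slide": [0, 0, -30], "delta_rot": [0, 0, 0]}
    - {"claw": 0.1, "slide": [0, 0, -70], "delta_rot": [0, 0, 0]}
    - {"claw": 0.1, "slide": [0, 0, -110], "delta_rot": [0, 0, 0]}
    - {"claw": 0.1, "slide": [0, 0, -150], "delta_rot": [0, 0, 0]}
    - {"claw": 0.1, "slide": [0, 0, -160], "delta_rot": [0, 0, 0]}

```text
time: 34.2
position: [0.4175, 0.362, 0.1898]
tool_rot: [-1.952, 2.454, -0.003]
ft_force: [-0.1, 0.7, -0.3]
grip_width: 0.551
grip_force: 0.0
```

```bash
python3 - <<'E'
from tinfit import *
vs=[]
for n,r in(("scene",(170,180,140,120)),("side",(230,215,130,150))):
    i=ctrl.get_image(n)["color"];cv2.imwrite(f"pics/{n}e.png",i);vs.append((C[n],mask(i,r)))
print([int(v[1].sum()) for v in vs]);fit(vs,[*case(0,28,50),0,0,CY])
w=ctrl.get_image("wrist");fit([(cam(w),mask(w["color"],(150,40,340,182)))],[*case(0,28,50),0,0,CY])
fit(vs+[(cam(w),mask(w["color"],(150,40,340,182)))],[*case(0,28,50),0,0,CY])
pose(CY+np.pi/2,0,case(0,28,34),0)
E
```

```text
[636, 755]
IoU 0.956 lid xyz [0.4156 0.3599 0.0474] case [-4.2 27.4 47.4] normal in case [-0.061 -0.1  ] yaw 79.8
IoU 0.98 lid xyz [0.4157 0.3607 0.0507] case [-3.4 27.4 50.7] normal in case [ 0.119 -0.026] yaw 76.9
IoU 0.957 lid xyz [0.4158 0.3599 0.0472] case [-4.1 27.2 47.2] normal in case [-0.    -0.108] yaw 77.7
t 34.35 pos [0.4164 0.3599 0.1855] yaw 167.0 tgt [0.4159 0.3642 0.034 ] slide [ -4.3   1.6 151.5] rot [-0.001 -0.002  0.002] gw 0.55 j [ 0.27  0.34 -1.22  1.71  0.33  1.32  1.9 ]
```

The tin is now level, with its lid at z ≈ 47 mm (was 51 and tilted) and its offset inside tolerance. On to the calliper: turn the tool and hover over its slide.

Call:
send_rows:
  motion:
    - {"claw": 0.1, "slide": [15, -25, -35], "delta_rot": [0, 0, 0.14]}
    - {"claw": 0.1, "slide": [38, -65, -45], "delta_rot": [0, 0, 0.28]}
    - {"claw": 0.1, "slide": [60, -108, -45], "delta_rot": [0, 0, 0.42]}
    - {"claw": 0.1, "slide": [84, -152, -45], "delta_rot": [0, 0, 0.56]}
    - {"claw": 0.1, "slide": [108, -196, -45], "delta_rot": [0, 0, 0.7]}

```text
time: 34.85
position: [0.5832, 0.2089, 0.2285]
tool_rot: [0.985, -2.979, 0.003]
ft_force: [0.5, 0.7, -0.0]
grip_width: 0.549
grip_force: 0.0
```

Call:
send_rows:
  motion:
    - {"claw": -0.1, "slide": [0, 0, 0], "delta_rot": [0, 0, 0.14]}
    - {"claw": -0.1, "slide": [0, 0, 0], "delta_rot": [0, 0, 0.28]}
    - {"claw": -0.1, "slide": [0, 0, 0], "delta_rot": [0, 0, 0.42]}
    - {"claw": -0.1, "slide": [0, 0, 0], "delta_rot": [0, 0, 0.56]}
    - {"claw": -0.1, "slide": [0, 0, 0], "delta_rot": [0, 0, 0.71]}

```text
time: 35.35
position: [0.5817, 0.2104, 0.228]
tool_rot: [-0.113, -3.136, 0.005]
ft_force: [0.5, 0.7, 0.7]
grip_width: 0.452
grip_force: 0.0
```

```bash
python3 - <<'E'
from h import *
pose(np.radians(86),0,np.array([.617,.185,.17]),0)
E
```

```text
t 35.35 pos [0.5817 0.2104 0.228 ] yaw 85.9 tgt [0.617 0.185 0.17 ] slide [-37.3 -22.6  57.9] rot [-0.003 -0.004 -0.002] gw 0.452 j [ 0.28  0.36 -0.86  1.49  0.28  1.42  0.91]
```

Call:
send_rows:
  motion:
    - {"claw": -0.1, "slide": [-20, -12, 30], "delta_rot": [0, 0, 0]}
    - {"claw": -0.1, "slide": [-37, -23, 58], "delta_rot": [0, 0, 0]}
    - {"claw": -0.1, "slide": [-37, -23, 58], "delta_rot": [0, 0, 0]}
    - {"claw": -0.1, "slide": [-37, -23, 58], "delta_rot": [0, 0, 0]}

```text
time: 35.75
position: [0.6167, 0.1854, 0.1706]
tool_rot: [-0.104, -3.135, 0.003]
ft_force: [-0.5, 0.4, 0.0]
grip_width: 0.449
grip_force: 0.0
```

```bash
python3 - <<'E'
from h import *
im=ctrl.get_image("wrist");cv2.imwrite("pics/w20.png",im["color"]);c=cam(im);g=cv2.GaussianBlur(im["color"],(3,3),0).min(2)
import pickle;pickle.dump(c,open("w20.pkl","wb"))
tail=[proj(c,[.5,.193,.006]),proj(c,[.617,.185,.006]),proj(c,[.68,.182,.006])];print("expect",np.round(tail,0).tolist())
P=[]
for r in range(60,224,8):
    t=proj(c,[.5,.193,.006]);h=proj(c,[.617,.185,.006]);x0=t[0]+(h[0]-t[0])*(r-t[1])/(h[1]-t[1])
    a,b=int(x0)-45,int(x0)+45;row=g[r,a:b];d=np.where(row<222)[0]
    if len(d): 
        L,Rr=a+d.min(),a+d.max();wl,wr=onz(c,(L-.5,r),.007),onz(c,(Rr+.5,r),.007);print(r,L,Rr,len(d),"x %.1f yR %.1f yL %.1f mid %.1f w %.1f"%(wl[0]*1e3,min(wl[1],wr[1])*1e3,max(wl[1],wr[1])*1e3,(wl[1]+wr[1])*500,abs(wl[1]-wr[1])*1e3))
s,M,p=tool();print(p,s["joint_positions"].round(2))
E
```

```text
expect [[316.0, 63.0], [316.0, 182.0], [317.0, 238.0]]
68 307 324 14 x 504.2 yR 183.6 yL 201.0 mid 192.3 w 17.4
76 306 324 19 x 511.4 yR 182.1 yL 200.5 mid 191.3 w 18.5
84 306 324 18 x 518.8 yR 181.5 yL 200.1 mid 190.8 w 18.6
92 306 321 15 x 526.2 yR 181.0 yL 196.7 mid 188.8 w 15.7
100 307 322 14 x 533.8 yR 181.4 yL 197.2 mid 189.3 w 15.8
108 307 321 13 x 541.4 yR 180.8 yL 195.7 mid 188.3 w 14.9
116 306 322 17 x 549.1 yR 179.3 yL 196.3 mid 187.8 w 17.0
124 306 321 16 x 556.9 yR 178.7 yL 194.8 mid 186.7 w 16.1
132 307 359 18 x 564.8 yR 179.1 yL 232.7 mid 205.9 w 53.6
140 307 321 15 x 572.8 yR 178.5 yL 193.8 mid 186.2 w 15.3
148 306 322 17 x 580.8 yR 176.9 yL 194.3 mid 185.6 w 17.4
156 306 322 17 x 589.0 yR 176.3 yL 193.8 mid 185.1 w 17.5
164 307 321 15 x 597.3 yR 176.7 yL 192.3 mid 184.5 w 15.5
172 308 359 17 x 605.8 yR 177.2 yL 231.3 mid 204.2 w 54.1
180 270 326 26 x 611.6 yR 136.7 yL 196.5 mid 166.6 w 59.7
188 303 327 8 x 622.5 yR 170.7 yL 197.0 mid 183.8 w 26.4
196 297 327 14 x 630.7 yR 163.6 yL 196.5 mid 180.1 w 32.9
204 302 308 7 x 639.8 yR 168.3 yL 175.7 mid 172.0 w 7.5
212 302 325 10 x 648.7 yR 167.6 yL 193.3 mid 180.4 w 25.8
220 303 343 23 x 657.8 yR 168.0 yL 212.2 mid 190.1 w 44.3
[0.61705397 0.18672638 0.17237368] [ 0.28  0.45 -0.82  1.5   0.33  1.34  0.94]
```

Call:
send_rows:
  motion:
    - {"claw": -0.1, "slide": [0, -1, 45], "delta_rot": [0, 0, 0.012]}
    - {"claw": -0.1, "slide": [0, -1, 90], "delta_rot": [0, 0, 0.012]}
    - {"claw": -0.1, "slide": [0, -1, 130], "delta_rot": [0, 0, 0.012]}
    - {"claw": -0.1, "slide": [0, -1, 155], "delta_rot": [0, 0, 0.012]}
    - {"claw": -0.1, "slide": [0, -1, 162], "delta_rot": [0, 0, 0.012]}

```text
time: 36.3
position: [0.6158, 0.1852, 0.0092]
tool_rot: [-0.119, -3.136, 0.003]
ft_force: [-0.0, 0.4, 0.1]
grip_width: 0.451
grip_force: 0.0
```

Call:
send_rows:
  motion:
    - {"claw": -0.1, "slide": [0, 0, 0], "delta_rot": [0, 0, 0]}
    - {"claw": -0.1, "slide": [0, 0, 3], "delta_rot": [0, 0, 0]}
    - {"claw": -0.1, "slide": [0, 0, 3], "delta_rot": [0, 0, 0]}

```text
time: 36.6
position: [0.6193, 0.1853, 0.0101]
tool_rot: [0.122, 3.136, -0.001]
ft_force: [0.8, -0.3, -0.7]
grip_width: 0.452
grip_force: 0.0
```

Call:
send_rows:
  motion:
    - {"claw": -0.1, "slide": [0, 0, 3], "delta_rot": [0, 0, 0]}
    - {"claw": -0.1, "slide": [0, 0, 3], "delta_rot": [0, 0, 0]}

```text
time: 36.8
position: [0.6185, 0.1846, 0.0058]
tool_rot: [0.122, 3.138, -0.002]
ft_force: [0.7, -0.2, -0.1]
grip_width: 0.448
grip_force: 0.0
```

Call:
send_rows:
  motion:
    - {"claw": -0.1, "slide": [0, 0, 3], "delta_rot": [0, 0, 0]}
    - {"claw": -0.1, "slide": [0, 0, 3], "delta_rot": [0, 0, 0]}

```text
time: 37.0
position: [0.618, 0.1844, 0.0019]
tool_rot: [0.122, 3.139, -0.002]
ft_force: [0.2, -0.4, 0.3]
grip_width: 0.454
grip_force: 0.0
```

Call:
send_rows:
  motion:
    - {"claw": -0.1, "slide": [0, 0, 3], "delta_rot": [0, 0, 0]}
    - {"claw": -0.1, "slide": [0, 0, 3], "delta_rot": [0, 0, 0]}

```text
time: 37.2
position: [0.6179, 0.1845, -0.0013]
tool_rot: [-0.122, -3.139, 0.002]
ft_force: [-1.1, 0.1, -0.4]
grip_width: 0.453
grip_force: 0.0
```

Call:
send_rows:
  motion:
    - {"claw": -0.1, "slide": [0, 0, 2], "delta_rot": [0, 0, 0]}
    - {"claw": -0.1, "slide": [0, 0, 2], "delta_rot": [0, 0, 0]}

```text
time: 37.4
position: [0.618, 0.1846, -0.0031]
tool_rot: [0.122, 3.139, -0.002]
ft_force: [-0.1, -0.4, -0.0]
grip_width: 0.448
grip_force: 0.0
```

Call:
send_rows:
  motion:
    - {"claw": -0.1, "slide": [0, 0, 2], "delta_rot": [0, 0, 0]}
    - {"claw": -0.1, "slide": [0, 0, 2], "delta_rot": [0, 0, 0]}

```text
time: 37.6
position: [0.618, 0.1845, -0.005]
tool_rot: [0.122, 3.139, -0.002]
ft_force: [-0.5, -0.7, 0.3]
grip_width: 0.451
grip_force: 0.0
```

Call:
send_rows:
  motion:
    - {"claw": -0.1, "slide": [0, 0, 2], "delta_rot": [0, 0, 0]}
    - {"claw": -0.1, "slide": [0, 0, 2], "delta_rot": [0, 0, 0]}

```text
time: 37.8
position: [0.6184, 0.1847, -0.0058]
tool_rot: [0.122, 3.138, -0.002]
ft_force: [-1.8, -1.7, 5.7]
grip_width: 0.451
grip_force: 2.8
```

Call:
send_rows:
  motion:
    - {"claw": -0.9, "slide": [0, 0, 0], "delta_rot": [0, 0, 0]}
    - {"claw": -0.9, "slide": [0, 0, 0], "delta_rot": [0, 0, 0]}
    - {"claw": -0.9, "slide": [0, 0, 0], "delta_rot": [0, 0, 0]}
    - {"claw": -0.9, "slide": [0, 0, 0], "delta_rot": [0, 0, 0]}
    - {"claw": -0.9, "slide": [0, 0, 0], "delta_rot": [0, 0, 0]}
  grip_force: 25

```text
time: 38.3
position: [0.6191, 0.1852, -0.0058]
tool_rot: [0.122, 3.137, -0.0]
ft_force: [-0.0, 0.5, 5.9]
grip_width: 0.226
grip_force: 26.1
```

The calliper's slide is gripped (19.7 mm, 26 N). The bench contact shows the tips stand 5.6 mm behind the reported TCP, consistent with the rim touch. I'll lift, turn and check the calliper's tail in the hand.

Call:
send_rows:
  motion:
    - {"claw": -0.9, "slide": [0, 0, -8], "delta_rot": [0, 0, 0]}
    - {"claw": -0.9, "slide": [0, 0, -40], "delta_rot": [0, 0, 0]}
    - {"claw": -0.9, "slide": [0, 0, -90], "delta_rot": [0, 0, 0]}
    - {"claw": -0.9, "slide": [0, 0, -140], "delta_rot": [0, 0, 0]}
    - {"claw": -0.9, "slide": [0, 0, -190], "delta_rot": [0, 0, 0]}

```text
time: 38.8
position: [0.6173, 0.1842, 0.1845]
tool_rot: [-0.122, -3.138, 0.003]
ft_force: [1.8, -0.9, -0.7]
grip_width: 0.226
grip_force: 25.2
```

Call:
send_rows:
  motion:
    - {"claw": -0.9, "slide": [0, 0, -10], "delta_rot": [0, 0, 0.07]}
    - {"claw": -0.9, "slide": [0, 0, -20], "delta_rot": [0, 0, 0.145]}
    - {"claw": -0.9, "slide": [0, 0, -20], "delta_rot": [0, 0, 0.145]}

```text
time: 39.1
position: [0.6185, 0.1848, 0.2047]
tool_rot: [0.35, 3.119, -0.002]
ft_force: [-0.1, -0.6, -1.6]
grip_width: 0.222
grip_force: 25.2
```

```bash
python3 - <<'E'
from h import *
im=ctrl.get_image("wrist");cv2.imwrite("pics/w21.png",im["color"]);c=cam(im);s,M,p=tool()
T=np.r_[np.c_[M,p],[[0,0,0,1]]];Tc=np.linalg.inv(T)@c[4];ct=(*c[:4],Tc)
print("exp tail px",proj(ct,[.12,0,-.0148]))
# edges by gradient: scan rows; print min gray run near column of tool y=0
g=im["color"].min(2).astype(int)
for r in range(0,110,6):
    print(r,g[r,296:342:2])
print("w20 tail:")
c2=__import__("pickle").load(open("w20.pkl","rb"));g2=cv2.imread("pics/w20.png").min(2).astype(int)
for r in range(52,74,2): print(r,(onz(c2,(315,r),.008)*1e3).round(1)[:2],g2[r,303:330:3])
pose(CY,np.radians(15),case(-12.3,-25.5,140),-10.3)
pose(CY,np.radians(15),case(-12.3,-25.5,59),-10.3)
E
```

```text
exp tail px [312.97442794 -15.12867792]
0 [235 235 240 211 223 226 217 217 218 207 200 197 196 194 231 245 234 233
 231 232 233 233 232]
6 [232 232 237 209 233 216 217 216 217 169  86  72 124 109 203 250 214 232
 231 232 233 235 233]
12 [235 235 242 204 221 220 216 216 216 217 220 216 217 211 238 236 227 232
 232 233 232 234 236]
18 [233 235 238 207 214 216 218 218 218 203 135 138 151 173 198 220 216 233
 233 233 233 234 236]
24 [236 234 238 203 220 218 218 218 217 218 194 196 189 188 202 221 218 233
 232 234 231 235 235]
30 [235 235 238 200 223 219 218 218 218 225 201 215 224 226 223 223 220 232
 233 232 231 233 232]
36 [233 234 236 196 223 220 180 170 182 185 184 191 183 184 197 220 219 232
 229 230 233 234 232]
42 [232 232 236 184 223 219 217 218 218 225 232 230 222 212 206 221 218 233
 233 232 231 230 234]
48 [234 233 235 192 223 219 217 217 218 217 191 193 197 190 196 221 219 234
 235 235 234 236 235]
54 [230 229 232 185 224 220 217 218 218 221 221 218 209 196 196 222 218 234
 234 236 234 236 234]
60 [229 229 231 214 224 222 172 153 168 174 187 193 190 191 203 225 220 235
 233 2
[... 1074 characters left out ...]
227 231 232]
62 [499.4 192.1] [226 230 170 227 218 205 205 226 230]
64 [501.2 192. ] [227 232 122 250 223 152 221 226 229]
66 [503.  191.9] [226 230 122 255 222 196 250 231 229]
68 [504.8 191.8] [226 229 122 255 223 186 245 221 227]
70 [506.6 191.7] [226 227 120 255 223 154 235 221 229]
72 [508.5 191.5] [226 230 118 250 202 213 215 221 225]
t 39.15 pos [0.618  0.1846 0.2034] yaw 77.3 tgt [0.4659 0.3426 0.1301] slide [183.3 120.9  72.9] rot [-0.263  0.     0.007] gw 0.221 j [ 0.27  0.42 -0.8   1.46  0.31  1.39  0.81]
t 39.15 pos [0.618  0.1846 0.2034] yaw 77.3 tgt [0.4659 0.3426 0.0491] slide [183.4 121.  153.9] rot [-0.263  0.     0.007] gw 0.221 j [ 0.27  0.42 -0.8   1.46  0.31  1.39  0.81]
```

Call:
send_rows:
  motion:
    - {"claw": -0.9, "slide": [36, 22, 0], "delta_rot": [0, 0, 0.007]}
    - {"claw": -0.9, "slide": [74, 46, 5], "delta_rot": [0, 0, 0.007]}
    - {"claw": -0.9, "slide": [112, 72, 10], "delta_rot": [-0.09, 0, 0.007]}
    - {"claw": -0.9, "slide": [150, 98, 25], "delta_rot": [-0.18, 0, 0.007]}
    - {"claw": -0.9, "slide": [182, 121, 40], "delta_rot": [-0.263, 0, 0.007]}

```text
time: 39.65
position: [0.4646, 0.3445, 0.1614]
tool_rot: [0.349, 3.066, 0.407]
ft_force: [0.1, -0.2, -1.1]
grip_width: 0.223
grip_force: 25.2
```

Call:
send_rows:
  motion:
    - {"claw": -0.9, "slide": [0, 0, 0], "delta_rot": [0, 0, 0]}
    - {"claw": -0.9, "slide": [0, -5, 20], "delta_rot": [0, 0, 0]}
    - {"claw": -0.9, "slide": [0, -12, 45], "delta_rot": [0, 0, 0]}
    - {"claw": -0.9, "slide": [0, -19, 70], "delta_rot": [0, 0, 0]}
    - {"claw": -0.9, "slide": [0, -22, 82], "delta_rot": [0, 0, 0]}

```text
time: 40.15
position: [0.4658, 0.3412, 0.0749]
tool_rot: [0.353, 3.07, 0.399]
ft_force: [-0.3, -1.1, -1.5]
grip_width: 0.222
grip_force: 25.2
```

Call:
send_rows:
  motion:
    - {"claw": -0.9, "slide": [0, 0, 0], "delta_rot": [0, 0, 0]}
    - {"claw": -0.9, "slide": [0, 0, 0], "delta_rot": [0, 0, 0]}

```text
time: 40.35
position: [0.4677, 0.3434, 0.0786]
tool_rot: [0.353, 3.065, 0.405]
ft_force: [0.0, 0.4, -1.3]
grip_width: 0.223
grip_force: 25.2
```

```bash
python3 - <<'E'
from h import *
print(tool()[0]["ft_force"]);pose(CY,np.radians(15),case(-12.3,-24.5,59),-10.3)
E
```

```text
[ 0.00789718  0.35825959 -1.26619558]
t 40.35 pos [0.4677 0.3434 0.0786] yaw 76.9 tgt [0.4649 0.3429 0.0491] slide [ 2.6 -8.7 28.2] rot [ 0.001 -0.    -0.   ] gw 0.223 j [ 0.28  0.28 -0.93  1.94  0.06  0.84  0.69]
```

Call:
send_rows:
  motion:
    - {"claw": -0.9, "slide": [2, -3, 10], "delta_rot": [0, 0, 0]}
    - {"claw": -0.9, "slide": [2, -6, 18], "delta_rot": [0, 0, 0]}
    - {"claw": -0.9, "slide": [2, -7.5, 23], "delta_rot": [0, 0, 0]}
    - {"claw": -0.9, "slide": [2, -7.5, 23], "delta_rot": [0, 0, 0]}

```text
time: 40.75
position: [0.4644, 0.3417, 0.053]
tool_rot: [0.354, 3.067, 0.403]
ft_force: [-0.7, -0.4, -1.1]
grip_width: 0.228
grip_force: 25.2
```

Call:
send_rows:
  motion:
    - {"claw": -0.9, "slide": [0, -0.5, 2], "delta_rot": [0, 0, 0]}
    - {"claw": -0.9, "slide": [0, -1, 4.5], "delta_rot": [0, 0, 0]}
    - {"claw": -0.9, "slide": [0, -1, 4.5], "delta_rot": [0, 0, 0]}

```text
time: 41.05
position: [0.465, 0.3424, 0.0492]
tool_rot: [0.354, 3.065, 0.404]
ft_force: [-0.2, 0.2, -1.4]
grip_width: 0.223
grip_force: 25.2
```

```bash
python3 - <<'E'
from h import *
print(tool()[0]["ft_force"],tool()[0]["torque"]);pose(CY,np.radians(15),case(-12.3,-24.5,59),-10.3)
E
```

```text
[-0.18494392  0.17252557 -1.36156334] [-0.25036078 -0.00061294 -0.0166902 ]
t 41.05 pos [0.465  0.3424 0.0492] yaw 76.8 tgt [0.4649 0.3429 0.0491] slide [0.3 0.4 0.2] rot [ 0.    -0.    -0.001] gw 0.223 j [ 0.25  0.32 -0.91  1.97  0.1   0.78  0.67]
```

Call:
send_rows:
  motion:
    - {"claw": -0.9, "slide": [0, -0.5, 2], "delta_rot": [0, 0, 0]}
    - {"claw": -0.9, "slide": [0, -0.5, 2], "delta_rot": [0, 0, 0]}

```text
time: 41.25
position: [0.4653, 0.3426, 0.0474]
tool_rot: [0.353, 3.065, 0.404]
ft_force: [0.7, -0.5, -0.6]
grip_width: 0.224
grip_force: 25.2
```

Call:
send_rows:
  motion:
    - {"claw": -0.9, "slide": [0, -0.5, 2], "delta_rot": [0, 0, 0]}
    - {"claw": -0.9, "slide": [0, -0.5, 2], "delta_rot": [0, 0, 0]}

```text
time: 41.45
position: [0.4655, 0.3429, 0.0459]
tool_rot: [0.353, 3.064, 0.404]
ft_force: [-1.8, -1.4, 4.4]
grip_width: 0.225
grip_force: 25.3
```

Call:
send_rows:
  motion:
    - {"claw": -0.9, "slide": [0, -0.5, 2], "delta_rot": [0, 0, 0]}
    - {"claw": -0.9, "slide": [0, -0.5, 2], "delta_rot": [0, 0, 0]}

```text
time: 41.65
position: [0.4657, 0.3432, 0.0447]
tool_rot: [0.352, 3.064, 0.404]
ft_force: [-3.1, -3.6, 12.1]
grip_width: 0.226
grip_force: 25.4
```

Call:
send_rows:
  motion:
    - {"claw": -0.9, "slide": [0, 0.5, -2], "delta_rot": [0, 0, 0]}
    - {"claw": -0.52, "slide": [0, 0.5, -2], "delta_rot": [0, 0, 0]}
    - {"claw": -0.45, "slide": [0, 0.5, -2], "delta_rot": [0, 0, 0]}
    - {"claw": -0.3, "slide": [0, 0.5, -2], "delta_rot": [0, 0, 0]}
    - {"claw": -0.3, "slide": [0, 0.5, -2], "delta_rot": [0, 0, 0]}

```text
time: 42.15
position: [0.4652, 0.3425, 0.0451]
tool_rot: [0.354, 3.065, 0.404]
ft_force: [1.0, -0.2, -0.3]
grip_width: 0.33
grip_force: 0.0
```

Call:
send_rows:
  motion:
    - {"claw": -0.3, "slide": [0, 0, 0], "delta_rot": [0, 0, 0]}
    - {"claw": -0.3, "slide": [0, 0, -12], "delta_rot": [0, 0, 0]}
    - {"claw": -0.3, "slide": [0, 2, -40], "delta_rot": [0, 0, 0]}
    - {"claw": -0.3, "slide": [0, 10, -80], "delta_rot": [0, 0, 0]}
    - {"claw": -0.3, "slide": [0, 22, -125], "delta_rot": [0, 0, 0]}

```text
time: 42.65
position: [0.4616, 0.3309, 0.1726]
tool_rot: [0.354, 3.067, 0.403]
ft_force: [0.9, 0.2, -0.0]
grip_width: 0.35
grip_force: 0.0
```

Call:
send_rows:
  motion:
    - {"claw": -0.3, "slide": [0, 6, -25], "delta_rot": [0.13, 0, 0]}
    - {"claw": -0.3, "slide": [0, 12, -50], "delta_rot": [0.26, 0, 0]}
    - {"claw": -0.3, "slide": [0, 12, -50], "delta_rot": [0.26, 0, 0]}

```text
time: 42.95
position: [0.4622, 0.3365, 0.228]
tool_rot: [0.349, 3.119, 0.012]
ft_force: [-1.0, 2.7, -0.0]
grip_width: 0.355
grip_force: 0.0
```

```bash
python3 - <<'E'
from h import *
import pickle
s,M,p=tool();print(s["time"],p.round(3))
im=ctrl.get_image("wrist");cv2.imwrite("pics/w22.png",im["color"]);pickle.dump(cam(im),open("w22.pkl","wb"));c=cam(im)
for n in("scene","side"): cv2.imwrite(f"pics/{n}22.png",ctrl.get_image(n)["color"])
# beam seen in wrist: bright metal over dark insert at y 55..95 (near half)
g=im["color"].min(2).astype(int)
for y in (92,85,70,60,40,20,0):
    r=[]
    for x in range(-34,24,2):
        u,v=proj(c,case(x,y,58)).round().astype(int);r.append(int(g[v,u]) if 0<=u<640 and 0<=v<400 else -1)
    print(y,proj(c,case(-10,y,58)).round(0),r)
for n in("scene","side"):
    i=cv2.imread(f"pics/{n}22.png").min(2).astype(int);print(n)
    for y in(92,60,-60,-85,-95):
        r=[]
        for x in range(-40,44,3):
            u,v=proj(C[n],case(x,y,58)).round().astype(int);r.append(int(i[v,u]))
        print(y,r)
E
```

```text
42.95 [0.462 0.336 0.228]
92 [322.  64.] [36, 38, 37, 35, 38, 28, 23, 38, 48, 226, 222, 187, 160, 193, 204, 24, 24, 25, 26, 23, 25, 25, 25, 24, 22, 25, 21, 23, 24]
85 [322.  72.] [36, 35, 37, 37, 41, 23, 25, 19, 38, 231, 214, 214, 206, 206, 198, 16, 24, 22, 22, 23, 23, 26, 20, 25, 24, 23, 23, 21, 22]
70 [321.  88.] [36, 40, 24, 23, 25, 25, 24, 22, 25, 215, 220, 222, 193, 175, 238, 30, 23, 24, 25, 25, 23, 13, 25, 23, 26, 24, 22, 24, 26]
60 [321.  98.] [39, 28, 24, 23, 22, 23, 24, 21, 22, 222, 219, 221, 202, 195, 241, 4, 22, 21, 22, 25, 23, 16, 23, 25, 21, 24, 24, 21, 21]
40 [321. 119.] [38, 40, 42, 31, 47, 52, 48, 25, 20, 210, 218, 219, 199, 175, 243, 29, 49, 51, 26, 29, 27, 28, 30, 30, 30, 24, 31, 27, 26]
20 [321. 139.] [33, 36, 38, 31, 223, 251, 248, 193, 143, 214, 216, 210, 174, 179, 228, 246, 245, 252, 150, 95, 4, 13, 25, 11, 3, 108, 70, 23, 24]
0 [321. 158.] [35, 36, 31, 66, 67, 33, 35, 36, 13, 216, 213, 201, 178, 198, 165, 70, 77, 81, 81, 76, 50, 34, 36, 36, 35, 37, 37, 38, 34]
scene
92 [50, 54, 47, 41, 45, 45, 132, 201, 201, 192, 147, 76, 47, 42, 40, 36, 37, 43, 27, 43, 36, 31,
[... 438 characters left out ...]
8, 97, 113, 92, 99, 82, 68, 69, 63, 71, 64, 70, 65, 64, 61, 65, 56, 54, 53, 47, 47]
side
92 [28, 29, 28, 28, 28, 28, 28, 31, 195, 197, 145, 169, 148, 30, 25, 26, 25, 26, 25, 26, 26, 25, 25, 26, 26, 25, 25, 25]
60 [66, 36, 29, 31, 31, 80, 91, 94, 143, 170, 152, 144, 166, 94, 95, 91, 95, 92, 93, 91, 93, 87, 93, 92, 45, 27, 25, 24]
-60 [54, 30, 30, 30, 30, 30, 62, 184, 200, 202, 202, 202, 202, 201, 176, 178, 111, 91, 72, 62, 32, 31, 32, 27, 29, 28, 28, 28]
-85 [35, 35, 35, 34, 35, 34, 65, 74, 152, 218, 208, 203, 189, 173, 169, 162, 138, 33, 39, 29, 31, 30, 29, 29, 29, 29, 29, 28]
-95 [36, 38, 42, 58, 60, 59, 60, 57, 60, 61, 59, 60, 58, 59, 63, 60, 61, 56, 57, 56, 56, 58, 56, 57, 49, 36, 39, 31]
```

The calliper's beam lies parallel at case x ≈ -11, over both cradles. Now the lid: go over it, drop behind it, push it over, and press its free edge gently.

Call:
send_rows:
  motion:
    - {"claw": -1, "slide": [5, 30, 0], "delta_rot": [0, 0, 0]}
    - {"claw": -1, "slide": [10, 65, 0], "delta_rot": [0, 0, 0]}
    - {"claw": -1, "slide": [15, 100, 0], "delta_rot": [0, 0, 0]}
    - {"claw": -1, "slide": [20, 130, 0], "delta_rot": [0, 0, 0]}
    - {"claw": -1, "slide": [23, 141, 0], "delta_rot": [0, 0, 0]}
  grip_force: 10

```text
time: 43.6
position: [0.4712, 0.4734, 0.2216]
tool_rot: [-0.358, -3.118, -0.003]
ft_force: [-0.4, -0.1, -0.5]
grip_width: 0.027
grip_force: 0.0
```

Call:
send_rows:
  motion:
    - {"claw": -1, "slide": [0, 0, 0], "delta_rot": [0, 0, 0]}
    - {"claw": -1, "slide": [0, 0, 35], "delta_rot": [0, 0, 0]}
    - {"claw": -1, "slide": [0, 0, 70], "delta_rot": [0, 0, 0]}
    - {"claw": -1, "slide": [0, 0, 93], "delta_rot": [0, 0, 0]}
    - {"claw": -1, "slide": [0, 0, 93], "delta_rot": [0, 0, 0]}

```text
time: 44.1
position: [0.472, 0.4677, 0.1263]
tool_rot: [-0.364, -3.117, 0.008]
ft_force: [-0.3, -0.7, -0.3]
grip_width: 0.005
grip_force: 0.0
```

Call:
send_rows:
  motion:
    - {"claw": -1, "slide": [0, -25, 0], "delta_rot": [0, 0, 0]}
    - {"claw": -1, "slide": [0, -45, 0], "delta_rot": [0, 0, 0]}
    - {"claw": -1, "slide": [0, -65, 0], "delta_rot": [0, 0, 0]}
    - {"claw": -1, "slide": [0, -85, 0], "delta_rot": [0, 0, 0]}
    - {"claw": -1, "slide": [0, -105, 0], "delta_rot": [0, 0, 0]}

```text
time: 44.6
position: [0.449, 0.3694, 0.1319]
tool_rot: [0.362, 3.118, 0.005]
ft_force: [0.1, 0.4, 0.8]
grip_width: 0.006
grip_force: 0.3
```

Call:
send_rows:
  motion:
    - {"claw": -1, "slide": [0, -15, 0], "delta_rot": [0, 0, 0]}
    - {"claw": -1, "slide": [0, -30, 0], "delta_rot": [0, 0, 0]}
    - {"claw": -1, "slide": [0, -45, 0], "delta_rot": [0, 0, 0]}
    - {"claw": -1, "slide": [0, -55, 0], "delta_rot": [0, 0, 0]}
    - {"claw": -1, "slide": [0, -65, 0], "delta_rot": [0, 0, 0]}

```text
time: 45.1
position: [0.4339, 0.3064, 0.131]
tool_rot: [0.362, 3.119, 0.003]
ft_force: [-0.4, -0.8, 0.5]
grip_width: -0.0
grip_force: 0.0
```

Call:
send_rows:
  motion:
    - {"claw": -1, "slide": [0, 0, 0], "delta_rot": [0, 0, 0]}
    - {"claw": -1, "slide": [0, 0, 0], "delta_rot": [0, 0, 0]}
    - {"claw": -1, "slide": [0, 0, 0], "delta_rot": [0, 0, 0]}
    - {"claw": -1, "slide": [0, 0, 0], "delta_rot": [0, 0, 0]}
    - {"claw": -1, "slide": [0, 0, 0], "delta_rot": [0, 0, 0]}

```text
time: 45.6
position: [0.4332, 0.3081, 0.1299]
tool_rot: [-0.359, -3.121, -0.004]
ft_force: [-0.3, -0.6, -0.6]
grip_width: 0.011
grip_force: 0.0
```

Call:
send_rows:
  motion:
    - {"claw": -1, "slide": [0, 0, 20], "delta_rot": [0, 0, 0]}
    - {"claw": -1, "slide": [0, 0, 40], "delta_rot": [0, 0, 0]}
    - {"claw": -1, "slide": [0, 0, 55], "delta_rot": [0, 0, 0]}
    - {"claw": -1, "slide": [0, 0, 65], "delta_rot": [0, 0, 0]}
    - {"claw": -1, "slide": [0, 0, 70], "delta_rot": [0, 0, 0]}

```text
time: 46.1
position: [0.4328, 0.3075, 0.0592]
tool_rot: [-0.359, -3.12, -0.002]
ft_force: [-6.7, -5.4, 25.0]
grip_width: 0.003
grip_force: 13.9
```

Call:
send_rows:
  motion:
    - {"claw": -1, "slide": [0, 0, 3], "delta_rot": [0, 0, 0]}
    - {"claw": -1, "slide": [0, 0, 6], "delta_rot": [0, 0, 0]}
    - {"claw": -1, "slide": [0, 0, 8], "delta_rot": [0, 0, 0]}
    - {"claw": -1, "slide": [0, 0, 8], "delta_rot": [0, 0, 0]}

```text
time: 46.5
position: [0.4331, 0.3075, 0.0588]
tool_rot: [0.36, 3.12, -0.008]
ft_force: [-17.1, -15.1, 53.8]
grip_width: 0.004
grip_force: 27.3
```

The lid is down: the fingertip meets its free edge at real z ≈ 65 mm, the shut height. I'll lift clear, let everything settle and hand in.

Call:
send_rows:
  motion:
    - {"claw": -1, "slide": [0, 0, -10], "delta_rot": [0, 0, 0]}
    - {"claw": -1, "slide": [0, 0, -30], "delta_rot": [0, 0, 0]}
    - {"claw": -1, "slide": [0, 0, -70], "delta_rot": [0, 0, 0]}
    - {"claw": -1, "slide": [0, 0, -110], "delta_rot": [0, 0, 0]}
    - {"claw": -1, "slide": [0, 0, -130], "delta_rot": [0, 0, 0]}

```text
time: 47.0
position: [0.4346, 0.3091, 0.186]
tool_rot: [0.359, 3.116, 0.008]
ft_force: [0.9, 0.5, -0.3]
grip_width: 0.002
grip_force: 0.0
```

Call:
send_rows:
  motion:
    - {"claw": -1, "slide": [0, 0, 0], "delta_rot": [0, 0, 0]}
    - {"claw": -1, "slide": [0, 0, 0], "delta_rot": [0, 0, 0]}
    - {"claw": -1, "slide": [0, 0, 0], "delta_rot": [0, 0, 0]}
    - {"claw": -1, "slide": [0, 0, 0], "delta_rot": [0, 0, 0]}
    - {"claw": -1, "slide": [0, 0, 0], "delta_rot": [0, 0, 0]}

```text
time: 47.5
position: [0.4328, 0.3071, 0.1811]
tool_rot: [-0.36, -3.119, -0.002]
ft_force: [0.7, -0.1, 0.4]
grip_width: 0.003
grip_force: 0.0
```

```bash
python3 - <<'E'
from bench import ctrl
print(ctrl.get_state()["ft_force"].round(1)); print(ctrl.close_job())
E
```

```text
[ 0.7 -0.1  0.4]
the job is handed in; nothing more can be done
None
```

I handed the job in at about 47.5 s with the gauge, tin and calliper in the case and the lid shut (fingertip touch at about 65 mm). No verdict came back. The tin is the least certain: it first caught on a stop, and after I reseated it, it measured level but about 3–4 mm off centre (limit 6 mm).

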